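# Swap the test nests round to their own docks

## Task

The three test nests have been put back on the wrong docks: move them round so that each one stands flat inside the frame that has the colour of its cover, lengthwise like the frame. Park a nest on the empty black-framed pad while you need the room. Set every nest down instead of dropping it, keep it upright, and leave the loupe, the stamp and the dropper bottle as they stand.

Things in the scene. Friction and masses are not known exactly. Their poses are not given: they have to be found in the camera images.
- nest_red: loose test nest: brown block 60 x 90 mm (x, y), 12 high, a pin 22 high at two corners; fixed red cover 50 x 72 mm, top 24 mm above the underside; on its middle an upright red grip rib, 12 mm thick (y), 44 long (x), from 24 to 50 mm above the underside: pinch it across the 12 mm. 0.12 to 0.26 kg. Origin: centre of the underside; y long side, z up. Same after a half turn.
- nest_blue: loose test nest: brown block 60 x 90 mm (x, y), 12 high, a pin 22 high at two corners; fixed blue cover 50 x 72 mm, top 24 mm above the underside; on its middle an upright blue grip rib, 12 mm thick (y), 44 long (x), from 24 to 50 mm above the underside: pinch it across the 12 mm. 0.12 to 0.26 kg. Origin: centre of the underside; y long side, z up. Same after a half turn.
- nest_yellow: loose test nest: brown block 60 x 90 mm (x, y), 12 high, a pin 22 high at two corners; fixed yellow cover 50 x 72 mm, top 24 mm above the underside; on its middle an upright yellow grip rib, 12 mm thick (y), 44 long (x), from 24 to 50 mm above the underside: pinch it across the 12 mm. 0.12 to 0.26 kg. Origin: centre of the underside; y long side, z up. Same after a half turn.
- dock_red: fixed dock: grey plate 94 x 124 mm (x, y), deck 6 mm above the table; round it a raised red frame 7 mm wide, 80 x 110 mm inside, top 9 mm above the table. A nest stands on the deck inside the frame with 10 mm to spare all round, its origin 6 mm above this one. Origin: centre of the underside; y long side, z up.
- dock_blue: fixed dock: grey plate 94 x 124 mm (x, y), deck 6 mm above the table; round it a raised blue frame 7 mm wide, 80 x 110 mm inside, top 9 mm above the table. A nest stands on the deck inside the frame with 10 mm to spare all round, its origin 6 mm above this one. Origin: centre of the underside; y long side, z up.
- dock_yellow: fixed dock: grey plate 94 x 124 mm (x, y), deck 6 mm above the table; round it a raised yellow frame 7 mm wide, 80 x 110 mm inside, top 9 mm above the table. A nest stands on the deck inside the frame with 10 mm to spare all round, its origin 6 mm above this one. Origin: centre of the underside; y long side, z up.
- parking_pad: fixed plate of the same form and size as the docks (deck 6 mm above its origin, 80 x 110 mm inside the frame) with a black frame, empty at the start: the free spot. Origin: centre of the underside; y long side, z up. Tall equipment stands beyond the plates: programmers where x > 0.6 and y > 0.28, a 0.25 m high tray stack where x > 0.7; travel on the near side of it.
- loupe: black eye loupe standing on the table, 38 mm across, 36 mm high, loose; a bystander. Origin: centre of the underside.
- stamp: black hand stamp standing upright, 24 mm across, 60 mm high, loose, between the plates; a bystander. Origin: centre of the underside.
- dropper_bottle: brown dropper bottle standing upright, 34 mm across, 102 mm high, loose; a bystander. Origin: centre of the underside.

How it is judged:
By the outcome, as a careful person would: the job done as asked, in the order asked, and still so for the second after the job is handed in, with the robot touching nothing.
It also fails if it takes over 112 s, if anything falls off the work surface, if the arm or the gripper's body presses on something with over 40 N, if the wrist force passes 120 N, or if a joint passes its speed limit or range.

## Robot

A 6-joint arm with a two-finger parallel gripper is mounted at the origin on a cart in front of the work surface, level with it; the furniture and walls round the work are solid. World frame = base frame: x ahead of the robot, y to its left, z up, the work surface at z = 0. Lengths are in mm, angles in rad, forces in N, time in s.
With the tool pointing down it reaches from about 400 to 825 mm from the base axis. Payload 7 kg.
Tool frame: the origin (TCP) lies on the centre line of the jaws, within the pads' length; the fingertips stand 11 mm ahead of it and the grasp point (between the pads) lies 8 mm behind it; z points along the fingers, y is the line along which they close (so a half turn about z gives the same grasp; the last joint's range is limited). The gripper opens to 85 mm and grips with 20 to 120 N. Pads are 22 mm wide; open, the fingers measure 114 mm over their backs; the gripper's body (76 mm by 85 mm) begins 54 mm behind the grasp point. The pads swing forward as they close: fully open they stand 13 mm farther back than shut.
Start: joints at [-1.06, 0.359, 0.012, 0, -1.224, -0.288], TCP at [149.123, -658.299, 242.302] pointing down, gripper open.
Joint ranges: [-3.07, 3.07], [-1.43, 2.12], [-1.02, 1.25], [-3.03, 1.67], [-3.05, -0], [-3.03, 3.03]. Speed limits (rad/s): [2.39, 2.39, 3.01, 3.14, 3.14, 3.14].

## Interface

Orientations are given as a 3x3 rotation matrix whose columns are the frame's x, y, z axes.
In Python, from rig import bot, imaging gives the robot as it stands.
- The arm moves only by the tool play_rows, never from a script. Its argument "motion" is a list of rows, each an object of numbers: "ax", "ay", "az": the turn, a rotation vector about the tool's x, y, z in rad; "dx", "dy", "dz": the shift along the tool's x, y, z in cm; "claw": the finger opening in cm, from 0 to 8.54. In form: [{"ax": .., "ay": .., "az": .., "dx": .., "dy": .., "dz": .., "claw": ..}, ...]. A call has 1 to 10 rows; each row shifts and turns the commanded pose from where the row before left it, along the tool's axes as they then stand; what a row does not reach is not made up. A row lasts 1/10 s, in which the tool goes at most 50 mm and 8.59 degrees, less where a joint would pass 70% of its speed; a pose out of reach is approached as far as the arm can. A call with a gripper value outside its range is refused whole. The fingers move at their own pace and stop on an object; "grip_force" is the grip in N (left out, the last holds). Time passes only in rows, so rows that do not move let the fingers close. It gives the time, the measured TCP pose, the force, the opening and the grip force at its end, in the units of the state.
- bot.get_state(): the state, without advancing time (a new reading comes with each control period).
- imaging.camera(name): name is "scene" or "top" or "wrist"; returns the picture (480x640x3 uint8, red, green, blue); there is no depth.
- imaging.camera_params(name): a dict with "fx", "fy", "cx", "cy" (pixels), "R" (3x3) and "t" (3): a world point X has camera coordinates R X + t. Camera axes: x right, y down, z forward; pixel columns grow to the right and rows downward; lengths in mm; the calibration is good to about 2 mm. A picture is of the moment at which its call begins: read the wrist's pose just before it. camera_params takes no time and is no camera call; for the wrist camera it gives the pose at the moment of the call.
- bot.finish_job(): hands the job in; it is judged then, once.
The state is a dict: "time_s": time; "joints": joint angles; "qd": joint speeds; "effort": joint torques, N m; "eef_pos": TCP position; "orientation": TCP orientation; "wrist_force": force on the tool from outside, world axes, zero at the start; "ft_torque": the same for the moment, N m; "opening": finger opening in mm; "gripper_force": force on a finger pad.
Only numpy, scipy, OpenCV 4.12 (cv2) and the standard library are available. Lean on these libraries where they do the work, as an engineer would, in place of code of your own. Each camera call takes 0.05 s, during which the arm holds its last target. There are 200 camera calls.

## Working session

There is one attempt and no reset: what is moved stays moved. The work goes in short steps, Python scripts to look and compute and a tool call to move; the robot and the scene stay as the last step left them, time stands still between calls to the robot, and variables do not carry over. Pictures are saved under pics/ and viewed, at most 14 in all, crops included, and the job is handed in when it is done.

Besides the shell and the picture viewer there is one more tool, called by a JSON object that holds its "name" and its "arguments". play_rows: Moves the arm, as the interface text tells. Its arguments: {"type":"object","properties":{"motion":{"type":"array","items":{"type":"object","properties":{"ax":{"type":"number"},"ay":{"type":"number"},"az":{"type":"number"},"dx":{"type":"number"},"dy":{"type":"number"},"dz":{"type":"number"},"claw":{"type":"number"}}}},"grip_force":{"type":"number"}},"required":["motion"]}

```bash
mkdir -p pics
python3 - <<'E'
from rig import bot, imaging
import cv2, numpy as np
s=bot.get_state();print({k:np.round(s[k],3).tolist() for k in s})
for n in("top","scene"):
    cv2.imwrite(f"pics/{n}1.png",imaging.camera(n)[:,:,::-1]);p=imaging.camera_params(n);print(n,p)
E
```

```text
{'time_s': 0.0, 'joints': [-1.06, 0.359, 0.011, -0.0, -1.224, -0.288], 'qd': [0.001, -0.0, 0.002, 0.002, -0.001, -0.001], 'effort': [0.0, -58.332, 29.341, 6.936, -0.006, 0.0], 'eef_pos': [149.047, -657.888, 241.398], 'orientation': [[-0.975, -0.221, -0.0], [-0.221, 0.975, 0.002], [0.0, 0.002, -1.0]], 'wrist_force': [0.527, -0.049, 1.25], 'ft_torque': [0.048, 0.034, -0.012], 'gripper_force': 0.0, 'opening': 85.063}
top {'fx': 560.27132766327, 'fy': 560.27132766327, 'cx': 324.42260814215695, 'cy': 247.14071719900005, 'R': array([[ 1.74284686e-03, -9.99998465e-01, -1.82845601e-04],
       [-9.87814569e-01, -1.69315656e-03, -1.55626189e-01],
       [ 1.55625640e-01,  4.51850164e-04, -9.87816003e-01]]), 't': array([ -46.52043302,  536.27378108, 1074.94607598])}
scene {'fx': 529.1189663477483, 'fy': 529.1189663477483, 'cx': 320.20842821918393, 'cy': 241.91121519715395, 'R': array([[ 0.77147643, -0.63625082,  0.003003  ],
       [-0.30141503, -0.36962472, -0.87893489],
       [ 0.56033303,  0.6771724 , -0.47693232]]), 't': array([-451.53287612,  196.02921826,  615.74273362])}
```

View pics/top1.png

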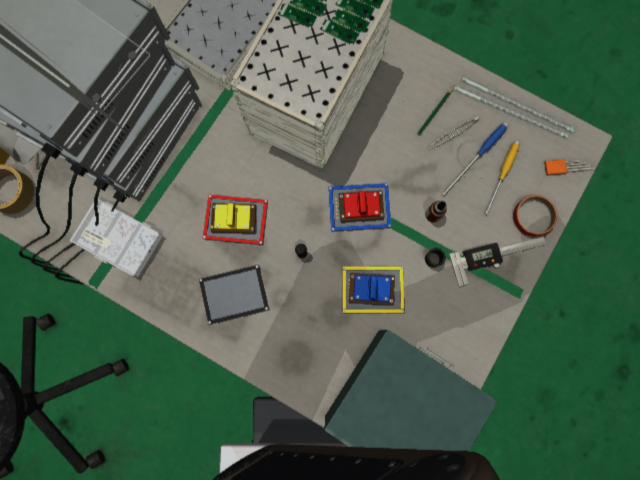

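View pics/scene1.png

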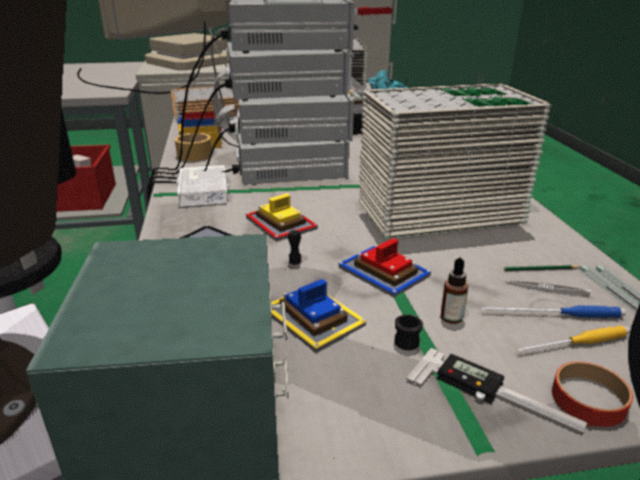

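The top view shows yellow nest on red dock (236,219), red nest on blue dock (360,207), blue nest on yellow dock (373,290), empty pad at (235,294). The stamp is at (301,250), the loupe at (434,258) and the dropper at (436,210). The scene view agrees: all nests are upright, and the green box partly hides the pad.

```bash
cat > h.py <<'E'
from rig import bot, imaging
import cv2, numpy as np
def ray(p,uv):
    d=p['R'].T@np.array([(uv[0]-p['cx'])/p['fx'],(uv[1]-p['cy'])/p['fy'],1.]);return -p['R'].T@p['t'],d/np.linalg.norm(d)
def plane(p,uv,z):
    o,d=ray(p,uv);return o+d*(z-o[2])/d[2]
def tri(rs):
    A=sum(np.eye(3)-np.outer(d,d) for o,d in rs);b=sum((np.eye(3)-np.outer(d,d))@o for o,d in rs);return np.linalg.solve(A,b)
def masks(im):
    h=cv2.cvtColor(im,cv2.COLOR_RGB2HSV);H,S,V=cv2.split(h)
    return {'red':((H<6)|(H>174))&(S>150)&(V>70),'blue':(H>105)&(H<125)&(S>140)&(V>50),'yellow':(H>24)&(H<34)&(S>140)&(V>80),'black':(V<60)&(S<120)}
def comps(m,amin=40):
    n,l,st,c=cv2.connectedComponentsWithStats(m.astype(np.uint8),connectivity=8)
    return [(st[i],c[i],l==i) for i in range(1,n) if st[i][4]>=amin]
def rect(p,m,z):
    """world rectangle (centre, long-axis angle, sizes) of a mask's outline cast on plane z"""
    c=max(cv2.findContours(m.astype(np.uint8),cv2.RETR_EXTERNAL,cv2.CHAIN_APPROX_NONE)[0],key=len)[:,0]
    w=np.array([plane(p,q,z)[:2] for q in c],np.float32)
    r=cv2.boxPoints(cv2.minAreaRect(w));a,b=r[1]-r[0],r[2]-r[1]
    if np.linalg.norm(a)<np.linalg.norm(b):a,b=b,a
    return np.round(r.mean(0),1),round(float(np.degrees(np.arctan2(a[1],a[0])))%180,1),np.round([np.linalg.norm(a),np.linalg.norm(b)],1)
E
python3 - <<'E'
from h import *
for n in("top","scene"):
    im=imaging.camera(n);p=imaging.camera_params(n)
    for k,m in masks(im).items():
        for st,c,mm in comps(m,60):
            if n=='top' and not(190<c[0]<460 and 170<c[1]<320):continue
            if n=='scene' and not(170<c[0]<480 and 180<c[1]<360):continue
            print(n,k,st.tolist(),np.round(c,1),*[rect(p,mm,z) for z in (9,30)])
E
```

```text
top red [343, 191, 37, 27, 840] [361.3 203.9] (array([ 633.3, -122. ], dtype=float32), 94.3, array([74.4, 54.4], dtype=float32)) (array([ 628.3, -120.6], dtype=float32), 94.3, array([73.1, 53.4], dtype=float32))
top red [203, 195, 64, 49, 573] [234.9 219.6] (array([600.2, 139.8], dtype=float32), 84.4, array([123.8,  93.8], dtype=float32)) (array([595.9, 136.4], dtype=float32), 84.4, array([121.5,  92.1], dtype=float32))
top blue [329, 184, 62, 47, 559] [359.6 207.6] (array([ 627.2, -117.8], dtype=float32), 93.6, array([123.1,  93.6], dtype=float32)) (array([ 622.3, -116.5], dtype=float32), 93.6, array([120.9,  91.8], dtype=float32))
top blue [354, 275, 37, 27, 854] [372.  287.9] (array([ 458. , -142.2], dtype=float32), 86.5, array([73.1, 50.6], dtype=float32)) (array([ 456.3, -140.4], dtype=float32), 86.5, array([71.7, 49.7], dtype=float32))
top yellow [214, 203, 37, 27, 789] [231.6 216.1] (array([606.9, 146.5], dtype=float32), 87.8, array([74.6, 54. ], dtype=float32)) (array([602.3, 143. ], dtype=float32), 87.8, array([73.2, 53. ], dtype=float32))
top yellow [342, 267, 62, 46, 641] 
[... 3130 characters left out ...]
float32), 52.4, array([116.,  23.], dtype=float32))
scene black [449, 259, 16, 28, 190] [457.3 273.7] (array([ 709.2, -202.3], dtype=float32), 38.4, array([88.6, 23.7], dtype=float32)) (array([ 679.6, -222. ], dtype=float32), 38.4, array([84.6, 22.6], dtype=float32))
scene black [369, 269, 49, 17, 72] [393.2 277.7] (array([ 619.3, -150.8], dtype=float32), 145.3, array([81.1, 44.9], dtype=float32)) (array([ 593.8, -172.9], dtype=float32), 145.3, array([77.4, 42.9], dtype=float32))
scene black [395, 315, 27, 35, 732] [407.5 332. ] (array([ 530. , -258.7], dtype=float32), 41.3, array([77.6, 35.2], dtype=float32)) (array([ 508.6, -275.8], dtype=float32), 41.3, array([74.1, 33.6], dtype=float32))
```

```bash
cat >> h.py <<'E'
def go(x,y,z,yaw):
    """turn first, then shift: prints az (rad) and the shift in cm along the tool axes after the turn"""
    s=bot.get_state();R=np.array(s['orientation']);P=np.array(s['eef_pos'])
    now=np.degrees(np.arctan2(R[1,1],R[0,1]));a=(yaw-now+90)%180-90
    from scipy.spatial.transform import Rotation as Ro
    t=np.radians(now+a);Y=np.array([np.cos(t),np.sin(t),0]);Z=np.array([0,0,-1.]);T=np.c_[np.cross(Y,Z),Y,Z]
    rv=Ro.from_matrix(R.T@T).as_rotvec()
    print('t',round(s['time_s'],2),'pos',P.round(1),'yaw',round(now,1),'open',round(s['opening'],1),'rotvec',rv.round(4),'shift',(T.T@(np.array([x,y,z])-P)/10).round(2))
E
python3 - <<'E'
from h import *
pt,ps=imaging.camera_params('top'),imaging.camera_params('scene')
for a,b in [((328,427),(95,240)),((385,332),(270,240)),((494,403),(272,353)),((301,247),(294,233)),((235,210),(284,200)),((363,199),(388,244)),((372,284),(313,287))]:
    print(tri([ray(pt,a),ray(ps,b)]).round(0))
go(456,-140,240,86.5)
E
```

```text
[208. -51. 176.]
[ 373. -154.  162.]
[ 252. -334.  169.]
[532.   2.  57.]
[608. 134.  51.]
[ 630. -121.   54.]
[ 461. -138.   50.]
t 0.2 pos [ 149.1 -658.1  241.7] yaw 102.8 open 85.3 rotvec [ 0.001  -0.0003  0.2839] shift [-27.47  53.58   0.17]
```

{"name": "play_rows", "arguments": {"motion": [{"az": 0.142, "claw": 4.5}, {"az": 0.142, "claw": 4.5}, {"dx": -1.2, "dy": 2.0, "claw": 4.5}, {"dx": -2.0, "dy": 4.0, "claw": 4.5}, {"dx": -2.2, "dy": 4.3, "claw": 4.5}, {"dx": -2.2, "dy": 4.3, "claw": 4.5}, {"dx": -2.2, "dy": 4.3, "claw": 4.5}, {"dx": -2.2, "dy": 4.3, "claw": 4.5}, {"dx": -2.2, "dy": 4.3, "claw": 4.5}, {"dx": -2.2, "dy": 4.3, "claw": 4.5}], "grip_force": 40}}

```text
invalid input at $.motion[0]: expected keys ax, ay, az, dx, dy, dz, claw
```

{"name": "play_rows", "arguments": {"motion": [{"dx": -2.2, "dy": 4.3, "claw": 4.5}, {"dx": -2.2, "dy": 4.3, "claw": 4.5}, {"dx": -2.2, "dy": 4.3, "claw": 4.5}, {"dx": -2.2, "dy": 4.3, "claw": 4.5}, {"dx": -1.4, "dy": 3.0, "claw": 4.5}, {"dx": -0.9, "dy": 1.6, "claw": 4.5}, {"claw": 4.5}, {"claw": 4.5}]}}

```text
invalid input at $.motion[0]: expected keys ax, ay, az, dx, dy, dz, claw
```

Run:
```python
from h import *
go(456,-140,240,86.5)
cv2.imwrite("pics/w1.png",imaging.camera('wrist')[:,:,::-1]);p=imaging.camera_params('wrist');print(p)
np.savez('w1.npz',**p)
```

```text
t 0.2 pos [ 149.1 -658.1  241.7] yaw 102.8 open 85.3 rotvec [ 0.001  -0.0003  0.2839] shift [-27.47  53.58   0.17]
{'fx': 349.0420499239972, 'fy': 349.0420499239972, 'cx': 314.1186400321876, 'cy': 242.68648031742163, 'R': array([[-0.22087968,  0.97530049,  0.00106081],
       [ 0.93871407,  0.21229846,  0.2715608 ],
       [ 0.26462818,  0.06097806, -0.9624207 ]]), 't': array([674.58936055, -35.7532078 , 378.72584436])}
```

View pics/w1.png

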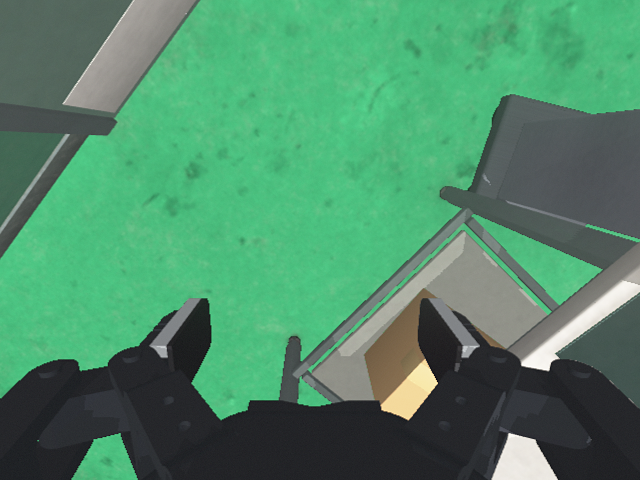

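The wrist view shows only the floor and cart, with the fingers at the bottom and nothing to measure. The move was refused because every key is required.

{"name": "play_rows", "arguments": {"motion": [{"ax": 0, "ay": 0, "az": 0.142, "dx": 0, "dy": 0, "dz": 0, "claw": 4.5}, {"ax": 0, "ay": 0, "az": 0.142, "dx": 0, "dy": 0, "dz": 0, "claw": 4.5}, {"ax": 0, "ay": 0, "az": 0, "dx": -1.2, "dy": 2.0, "dz": 0, "claw": 4.5}, {"ax": 0, "ay": 0, "az": 0, "dx": -2.0, "dy": 4.0, "dz": 0, "claw": 4.5}, {"ax": 0, "ay": 0, "az": 0, "dx": -2.2, "dy": 4.3, "dz": 0, "claw": 4.5}, {"ax": 0, "ay": 0, "az": 0, "dx": -2.2, "dy": 4.3, "dz": 0, "claw": 4.5}, {"ax": 0, "ay": 0, "az": 0, "dx": -2.2, "dy": 4.3, "dz": 0, "claw": 4.5}, {"ax": 0, "ay": 0, "az": 0, "dx": -2.2, "dy": 4.3, "dz": 0, "claw": 4.5}, {"ax": 0, "ay": 0, "az": 0, "dx": -2.2, "dy": 4.3, "dz": 0, "claw": 4.5}, {"ax": 0, "ay": 0, "az": 0, "dx": -2.2, "dy": 4.3, "dz": 0, "claw": 4.5}], "grip_force": 40}}

```text
time_s: 1.25
eef_pos: [332.8, -349.2, 242.5]
orientation: [[-0.998, 0.061, 0.001], [0.061, 0.998, -0.0], [-0.001, -0.0, -1.0]]
wrist_force: [2.1, -0.4, 0.3]
opening: 44.4
gripper_force: 0.0
```

{"name": "play_rows", "arguments": {"motion": [{"ax": 0, "ay": 0, "az": 0, "dx": -2.2, "dy": 4.3, "dz": 0, "claw": 4.5}, {"ax": 0, "ay": 0, "az": 0, "dx": -2.2, "dy": 4.3, "dz": 0, "claw": 4.5}, {"ax": 0, "ay": 0, "az": 0, "dx": -2.2, "dy": 4.3, "dz": 0, "claw": 4.5}, {"ax": 0, "ay": 0, "az": 0, "dx": -2.2, "dy": 4.3, "dz": 0, "claw": 4.5}, {"ax": 0, "ay": 0, "az": 0, "dx": -1.4, "dy": 3.0, "dz": 0, "claw": 4.5}, {"ax": 0, "ay": 0, "az": 0, "dx": -0.9, "dy": 1.6, "dz": 0, "claw": 4.5}, {"ax": 0, "ay": 0, "az": 0, "dx": 0, "dy": 0, "dz": 0, "claw": 4.5}, {"ax": 0, "ay": 0, "az": 0, "dx": 0, "dy": 0, "dz": 0, "claw": 4.5}]}}

```text
time_s: 2.05
eef_pos: [456.3, -139.9, 242.2]
orientation: [[-0.998, 0.06, -0.0], [0.06, 0.998, 0.0], [0.0, -0.0, -1.0]]
wrist_force: [0.5, 0.1, -0.2]
opening: 44.8
gripper_force: 0.0
```

Run:
```python
from h import *
go(456,-140,240,86.5)
p=imaging.camera_params('wrist');im=imaging.camera('wrist');cv2.imwrite("pics/w2.png",im[:,:,::-1]);print(p)
np.savez('w2.npz',**p)
for k in('blue','yellow'):
  for st,c,mm in comps(masks(im)[k],300): print(k,st.tolist(),*[rect(p,mm,z) for z in (9,30)])
```

```text
t 2.05 pos [ 456.3 -139.9  242.2] yaw 86.6 open 44.8 rotvec [-0.     -0.0004  0.001 ] shift [ 0.03 -0.01  0.22]
{'fx': 349.0420499239972, 'fy': 349.0420499239972, 'cx': 314.1186400321876, 'cy': 242.68648031742163, 'R': array([[ 6.00572824e-02,  9.98194847e-01,  4.12966877e-04],
       [ 9.60777145e-01, -5.79182147e-02,  2.71206116e-01],
       [ 2.70740466e-01, -1.58911332e-02, -9.62521206e-01]]), 't': array([ 112.092826  , -482.02604166,  252.62952363])}
blue [279, 191, 72, 52, 3147] (array([ 462.3, -139.9], dtype=float32), 86.6, array([74.8, 55.2], dtype=float32)) (array([ 458. , -139.6], dtype=float32), 86.6, array([70.5, 52. ], dtype=float32))
blue [286, 314, 80, 76, 872] (array([ 628. , -132.1], dtype=float32), 3.3, array([93.8, 92.8], dtype=float32)) (array([ 614.2, -132.4], dtype=float32), 3.3, array([88.4, 87.5], dtype=float32))
yellow [250, 163, 121, 94, 2189] (array([ 455.8, -142.9], dtype=float32), 90.3, array([123.1,  93.5], dtype=float32)) (array([ 451.9, -142.5], dtype=float32), 90.3, array([116. ,  88.1], dtype=float32))
yellow [539, 307, 77, 54, 2488] (array([620.2, 156.3], dtype=float32), 86.5, array([83.5, 69.7], dtype=float32)) (array([606.8, 139.5], dtype=float32), 86.5, array([78.7, 65.7], dtype=float32))
```

View pics/w2.png

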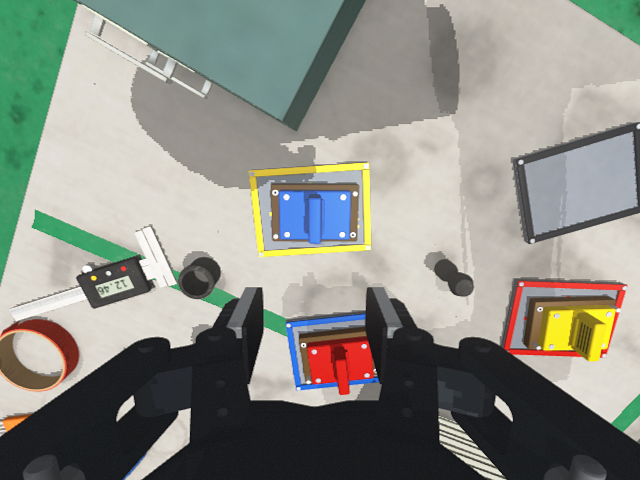

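The wrist view shows the blue nest at (315,214) upright inside the yellow frame (310,209), and the fingers clear of everything. Its positions agree with the top camera within 2 mm. I'll go down for a second view to measure height.

{"name": "play_rows", "arguments": {"motion": [{"ax": 0, "ay": 0, "az": 0, "dx": 0, "dy": 0, "dz": 2, "claw": 4.5}, {"ax": 0, "ay": 0, "az": 0, "dx": 0, "dy": 0, "dz": 3, "claw": 4.5}, {"ax": 0, "ay": 0, "az": 0, "dx": 0, "dy": 0, "dz": 3, "claw": 4.5}, {"ax": 0, "ay": 0, "az": 0, "dx": 0, "dy": 0, "dz": 2, "claw": 4.5}, {"ax": 0, "ay": 0, "az": 0, "dx": 0, "dy": 0, "dz": 0, "claw": 4.5}, {"ax": 0, "ay": 0, "az": 0, "dx": 0, "dy": 0, "dz": 0, "claw": 4.5}]}}

```text
time_s: 2.7
eef_pos: [456.3, -140.9, 142.8]
orientation: [[-0.998, 0.062, -0.0], [0.062, 0.998, -0.0], [0.0, -0.0, -1.0]]
wrist_force: [-0.3, -0.0, 0.8]
opening: 45.1
gripper_force: 0.0
```

Run:
```python
from h import *
go(457,-140,46,86.5)
p=imaging.camera_params('wrist');im=imaging.camera('wrist');np.savez('w3.npz',**p)
cv2.imwrite("pics/w3raw.png",im[:,:,::-1])
a=cv2.imread('pics/w2.png')[150:270,240:385];b=im[:,:,::-1]
b=b[150:350,180:460]
A=cv2.resize(a,None,fx=4,fy=4)[:,:400*2];B=cv2.resize(b,None,fx=2,fy=2)
W=np.zeros((600,800,3),np.uint8);cv2.imwrite('pics/w3.png',B);cv2.imwrite('pics/w2c.png',A)
for k in('blue','yellow'):
  for st,c,mm in comps(masks(im)[k],1000): print(k,st.tolist(),*[rect(p,mm,z) for z in (9,30)])
```

```text
t 2.7 pos [ 456.3 -140.9  142.8] yaw 86.4 open 45.1 rotvec [-0.0004 -0.0002 -0.0011] shift [-0.07  0.1   9.68]
blue [267, 208, 100, 75, 6111] (array([ 465.6, -139.9], dtype=float32), 86.4, array([76.9, 61. ], dtype=float32)) (array([ 459.5, -139.6], dtype=float32), 86.4, array([70.8, 56.2], dtype=float32))
yellow [227, 169, 164, 124, 3887] (array([ 455.8, -142.7], dtype=float32), 90.3, array([123.2,  93.4], dtype=float32)) (array([ 450.4, -142.2], dtype=float32), 90.3, array([113.4,  86.1], dtype=float32))
yellow [610, 359, 30, 58, 1312] (array([616.3, 127.7], dtype=float32), 10.6, array([63.6, 25.6], dtype=float32)) (array([598.2, 106.8], dtype=float32), 10.6, array([58.6, 23.6], dtype=float32))
```

View pics/w3.png

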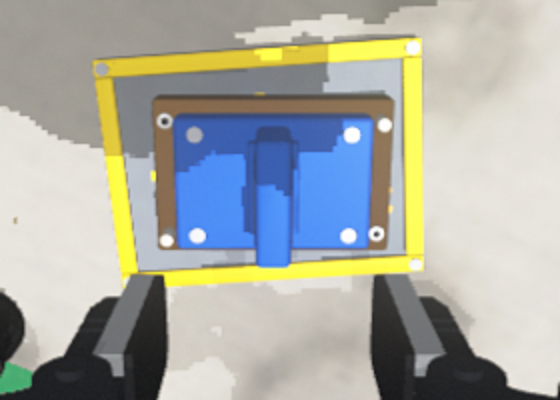

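View pics/w2c.png

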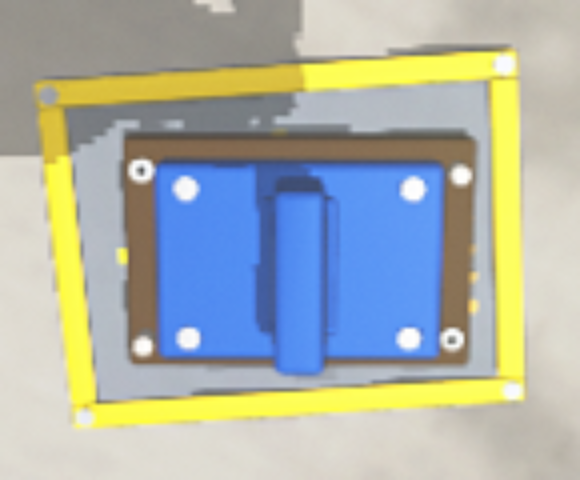

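Both crops show the rib's bright top face. In w3 its ends are at about (316,220) and (317,283) in full-image pixels; in w2 they are at (315,198) and (315,243). The frame and cover screws are clear in both, so I can triangulate.

Run:
```python
from h import *
p2,p3=dict(np.load('w2.npz')),dict(np.load('w3.npz'))
f=lambda q:(q[0]/2+180-.25,q[1]/2+150-.25)
g=lambda q:(q[0]/4+240-.4,q[1]/4+150-.4)
for n,a,b in [('rib far',(272,140),(300,192)),('rib near',(274,266),(299,373)),('cov',(194,134),(186,188)),('cov',(352,134),(413,188)),('cov',(198,235),(189,338)),('cov',(348,235),(408,338)),('fr',(101,69),(48,95)),('fr',(413,47),(505,64)),('fr',(416,264),(512,390))]:
    print(n,tri([ray(p3,f(a)),ray(p2,g(b))]).round(1))
```

```text
rib far [ 435.6 -138.3   50. ]
rib near [ 477.8 -140.7   55.3]
cov [ 435.7 -166.1   31.6]
cov [ 438.6 -110.6   33.9]
cov [ 474.1 -168.5   29.8]
cov [ 476.7 -113.1   32.3]
fr [ 412.7 -201.1   11.2]
fr [412.  -84.3  10. ]
fr [497.7 -84.4  13.3]
```

{"name": "play_rows", "arguments": {"motion": [{"ax": 0, "ay": 0, "az": 0, "dx": 0, "dy": 0.1, "dz": 2, "claw": 4.5}, {"ax": 0, "ay": 0, "az": 0, "dx": 0, "dy": 0, "dz": 3, "claw": 4.5}, {"ax": 0, "ay": 0, "az": 0, "dx": 0, "dy": 0, "dz": 2.2, "claw": 4.5}, {"ax": 0, "ay": 0, "az": 0, "dx": 0, "dy": 0, "dz": 1.5, "claw": 4.5}, {"ax": 0, "ay": 0, "az": 0, "dx": 0, "dy": 0, "dz": 0.9, "claw": 4.5}, {"ax": 0, "ay": 0, "az": 0, "dx": 0, "dy": 0, "dz": 0, "claw": 4.5}, {"ax": 0, "ay": 0, "az": 0, "dx": 0, "dy": 0, "dz": 0, "claw": 4.5}]}}

```text
time_s: 3.45
eef_pos: [457.3, -139.2, 47.3]
orientation: [[-0.998, 0.061, 0.002], [0.061, 0.998, -0.0], [-0.002, 0.0, -1.0]]
wrist_force: [-0.3, -0.1, -0.1]
opening: 45.0
gripper_force: 0.0
```

{"name": "play_rows", "arguments": {"motion": [{"ax": 0, "ay": 0, "az": 0, "dx": 0, "dy": 0, "dz": 0, "claw": 3}, {"ax": 0, "ay": 0, "az": 0, "dx": 0, "dy": 0, "dz": 0, "claw": 2}, {"ax": 0, "ay": 0, "az": 0, "dx": 0, "dy": 0, "dz": 0, "claw": 1}, {"ax": 0, "ay": 0, "az": 0, "dx": 0, "dy": 0, "dz": 0, "claw": 0.5}, {"ax": 0, "ay": 0, "az": 0, "dx": 0, "dy": 0, "dz": 0, "claw": 0.5}, {"ax": 0, "ay": 0, "az": 0, "dx": 0, "dy": 0, "dz": 0, "claw": 0.5}, {"ax": 0, "ay": 0, "az": 0, "dx": 0, "dy": 0, "dz": 0, "claw": 0.5}], "grip_force": 60}}

```text
time_s: 4.15
eef_pos: [457.0, -139.1, 47.2]
orientation: [[-0.998, 0.061, 0.001], [0.061, 0.998, -0.0], [-0.001, 0.0, -1.0]]
wrist_force: [-1.3, 1.1, 6.1]
opening: 10.6
gripper_force: 58.8
```

{"name": "play_rows", "arguments": {"motion": [{"ax": 0, "ay": 0, "az": 0, "dx": 0, "dy": 0, "dz": -0.5, "claw": 0.5}, {"ax": 0, "ay": 0, "az": 0, "dx": 0, "dy": 0, "dz": -1, "claw": 0.5}, {"ax": 0, "ay": 0, "az": 0, "dx": 0, "dy": 0, "dz": -2, "claw": 0.5}, {"ax": 0, "ay": 0, "az": 0, "dx": 0, "dy": 0, "dz": -3, "claw": 0.5}, {"ax": 0, "ay": 0, "az": 0, "dx": 0, "dy": 0, "dz": -3, "claw": 0.5}, {"ax": 0, "ay": 0, "az": 0, "dx": 0, "dy": 0, "dz": -2, "claw": 0.5}, {"ax": 0, "ay": 0, "az": 0, "dx": 0, "dy": 0, "dz": -0.5, "claw": 0.5}, {"ax": 0, "ay": 0, "az": -0.1, "dx": 0, "dy": 0, "dz": 0, "claw": 0.5}, {"ax": 0, "ay": 0, "az": -0.1, "dx": 0, "dy": 0, "dz": 0, "claw": 0.5}, {"ax": 0, "ay": 0, "az": -0.1, "dx": 0, "dy": 0, "dz": 0, "claw": 0.5}]}}

```text
time_s: 5.15
eef_pos: [455.8, -139.1, 165.8]
orientation: [[-0.971, -0.24, -0.001], [-0.24, 0.971, 0.0], [0.001, 0.001, -1.0]]
wrist_force: [-0.8, 0.6, -1.9]
opening: 10.7
gripper_force: 58.5
```

Run:
```python
from h import *
go(444.8,138.4,167,103.7)
```

```text
t 5.15 pos [ 455.8 -139.1  165.8] yaw 103.9 open 10.7 rotvec [ 0.0005 -0.0009  0.0035] shift [-5.51 27.22 -0.12]
```

{"name": "play_rows", "arguments": {"motion": [{"ax": 0, "ay": 0, "az": 0, "dx": -0.2, "dy": 1.2, "dz": 0, "claw": 0.5}, {"ax": 0, "ay": 0, "az": 0, "dx": -0.5, "dy": 2.4, "dz": 0, "claw": 0.5}, {"ax": 0, "ay": 0, "az": 0, "dx": -0.7, "dy": 3.4, "dz": 0, "claw": 0.5}, {"ax": 0, "ay": 0, "az": 0, "dx": -0.8, "dy": 4, "dz": 0, "claw": 0.5}, {"ax": 0, "ay": 0, "az": 0, "dx": -0.8, "dy": 4, "dz": 0, "claw": 0.5}, {"ax": 0, "ay": 0, "az": 0, "dx": -0.8, "dy": 4, "dz": 0, "claw": 0.5}, {"ax": 0, "ay": 0, "az": 0, "dx": -0.7, "dy": 3.4, "dz": 0, "claw": 0.5}, {"ax": 0, "ay": 0, "az": 0, "dx": -0.6, "dy": 2.6, "dz": 0, "claw": 0.5}, {"ax": 0, "ay": 0, "az": 0, "dx": -0.3, "dy": 1.5, "dz": 0, "claw": 0.5}, {"ax": 0, "ay": 0, "az": 0, "dx": -0.1, "dy": 0.7, "dz": 0, "claw": 0.5}]}}

```text
time_s: 6.15
eef_pos: [445.1, 139.4, 166.0]
orientation: [[-0.972, -0.237, -0.001], [-0.237, 0.972, -0.0], [0.001, -0.0, -1.0]]
wrist_force: [0.1, 0.0, -1.0]
opening: 10.5
gripper_force: 58.7
```

{"name": "play_rows", "arguments": {"motion": [{"ax": 0, "ay": 0, "az": 0, "dx": 0, "dy": 0, "dz": 1, "claw": 0.5}, {"ax": 0, "ay": 0, "az": 0, "dx": 0, "dy": 0, "dz": 2, "claw": 0.5}, {"ax": 0, "ay": 0, "az": 0, "dx": 0, "dy": 0, "dz": 3, "claw": 0.5}, {"ax": 0, "ay": 0, "az": 0, "dx": 0, "dy": 0, "dz": 2, "claw": 0.5}, {"ax": 0, "ay": 0, "az": 0, "dx": 0, "dy": 0, "dz": 1, "claw": 0.5}, {"ax": 0, "ay": 0, "az": 0, "dx": 0, "dy": 0, "dz": 0, "claw": 0.5}, {"ax": 0, "ay": 0, "az": 0, "dx": 0, "dy": 0, "dz": 0, "claw": 0.5}]}}

```text
time_s: 6.85
eef_pos: [445.9, 137.8, 76.7]
orientation: [[-0.972, -0.236, 0.0], [-0.236, 0.972, -0.0], [-0.0, -0.0, -1.0]]
wrist_force: [-0.7, 0.7, -1.0]
opening: 10.8
gripper_force: 58.7
```

Run:
```python
from h import *
go(444.8,138.4,47.2,103.7)
im=imaging.camera('wrist');p=imaging.camera_params('wrist')
for k in('blue',):
  for st,c,mm in comps(masks(im)[k],1000): print(k,st.tolist(),*[rect(p,mm,z) for z in (46,)])
for st,c,mm in comps(masks(im)['black'],1000): print(st.tolist(),rect(p,mm,9))
cv2.imwrite("pics/w4.png",im[:,:,::-1])
```

```text
t 6.85 pos [445.9 137.8  76.7] yaw 103.6 open 10.8 rotvec [-0.0002  0.0002 -0.0009] shift [0.09 0.08 2.95]
blue [235, 240, 159, 131, 12195] (array([458.3, 141.2], dtype=float32), 103.6, array([77.5, 72.8], dtype=float32))
[210, 185, 178, 60, 1968] (array([420.4, 122.9], dtype=float32), 103.7, array([100.8,  34.9], dtype=float32))
[0, 296, 640, 184, 62935] (array([538. , 164.8], dtype=float32), 103.6, array([470.1, 146.3], dtype=float32))
[2, 317, 100, 83, 3054] (array([548.2, -12.8], dtype=float32), 145.8, array([79.4, 28.6], dtype=float32))
```

View pics/w4.png

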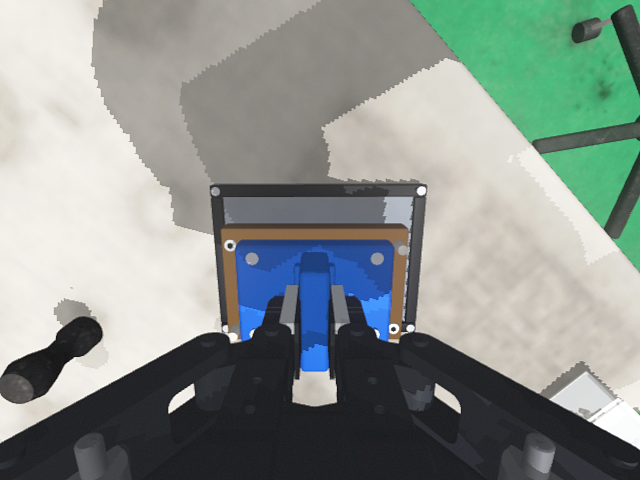

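The blue nest hangs level and square over the black pad (frame 210–426, 185–330), so I'll set it down.

{"name": "play_rows", "arguments": {"motion": [{"ax": 0, "ay": 0, "az": 0, "dx": 0.1, "dy": 0.1, "dz": 1, "claw": 0.5}, {"ax": 0, "ay": 0, "az": 0, "dx": 0, "dy": 0, "dz": 0.8, "claw": 0.5}, {"ax": 0, "ay": 0, "az": 0, "dx": 0, "dy": 0, "dz": 0.6, "claw": 0.5}, {"ax": 0, "ay": 0, "az": 0, "dx": 0, "dy": 0, "dz": 0.3, "claw": 0.5}, {"ax": 0, "ay": 0, "az": 0, "dx": 0, "dy": 0, "dz": 0.2, "claw": 0.5}, {"ax": 0, "ay": 0, "az": 0, "dx": 0, "dy": 0, "dz": 0.1, "claw": 0.5}, {"ax": 0, "ay": 0, "az": 0, "dx": 0, "dy": 0, "dz": 0, "claw": 0.5}, {"ax": 0, "ay": 0, "az": 0, "dx": 0, "dy": 0, "dz": 0, "claw": 0.5}]}}

```text
time_s: 7.7
eef_pos: [444.1, 138.8, 47.2]
orientation: [[-0.972, -0.237, -0.0], [-0.237, 0.972, -0.0], [0.0, -0.0, -1.0]]
wrist_force: [-6.5, -0.5, 13.4]
opening: 10.7
gripper_force: 60.8
```

{"name": "play_rows", "arguments": {"motion": [{"ax": 0, "ay": 0, "az": 0, "dx": 0, "dy": 0, "dz": 0, "claw": 1.5}, {"ax": 0, "ay": 0, "az": 0, "dx": 0, "dy": 0, "dz": 0, "claw": 3}, {"ax": 0, "ay": 0, "az": 0, "dx": 0, "dy": 0, "dz": 0, "claw": 4.5}, {"ax": 0, "ay": 0, "az": 0, "dx": 0, "dy": 0, "dz": 0, "claw": 4.5}, {"ax": 0, "ay": 0, "az": 0, "dx": 0, "dy": 0, "dz": -1, "claw": 4.5}, {"ax": 0, "ay": 0, "az": 0, "dx": 0, "dy": 0, "dz": -3, "claw": 4.5}, {"ax": 0, "ay": 0, "az": 0, "dx": 0, "dy": 0, "dz": -4, "claw": 4.5}, {"ax": 0, "ay": 0, "az": 0, "dx": 0, "dy": 0, "dz": -4, "claw": 4.5}, {"ax": 0, "ay": 0, "az": 0.138, "dx": 0, "dy": 0, "dz": 0, "claw": 4.5}, {"ax": 0, "ay": 0, "az": 0.138, "dx": 0, "dy": 0, "dz": 0, "claw": 4.5}]}}

```text
time_s: 8.7
eef_pos: [445.0, 139.4, 168.7]
orientation: [[-0.999, 0.043, 0.003], [0.043, 0.999, 0.003], [-0.003, 0.003, -1.0]]
wrist_force: [0.4, -0.3, -1.0]
opening: 45.0
gripper_force: 0.0
```

Run:
```python
from h import *
go(602.3,142.5,166,87.8)
im=imaging.camera('top');p=imaging.camera_params('top')
for k in('blue','red','yellow'):
  for st,c,mm in comps(masks(im)[k],300):
    if 190<c[0]<460 and 170<c[1]<320: print(k,st.tolist(),rect(p,mm,30),rect(p,mm,9))
```

```text
t 8.7 pos [445.  139.4 168.7] yaw 87.6 open 45.0 rotvec [ 0.0028  0.0031 -0.0041] shift [-15.71   0.91   0.27]
blue [329, 184, 62, 47, 556] (array([ 622.3, -116.5], dtype=float32), 93.6, array([120.9,  91.8], dtype=float32)) (array([ 627.2, -117.8], dtype=float32), 93.6, array([123.1,  93.6], dtype=float32))
blue [216, 292, 37, 19, 412] (array([432.6, 134.8], dtype=float32), 103.4, array([71.4, 27.3], dtype=float32)) (array([433.9, 138.2], dtype=float32), 103.4, array([72.7, 27.8], dtype=float32))
red [343, 191, 37, 27, 848] (array([ 628.2, -120.7], dtype=float32), 93.7, array([72.9, 53.6], dtype=float32)) (array([ 633.2, -122.1], dtype=float32), 93.7, array([74.3, 54.6], dtype=float32))
red [203, 195, 64, 49, 572] (array([595.8, 136.4], dtype=float32), 84.4, array([121.5,  92.2], dtype=float32)) (array([600.2, 139.8], dtype=float32), 84.4, array([123.8,  93.9], dtype=float32))
yellow [214, 203, 37, 27, 765] (array([602.5, 142.5], dtype=float32), 88.1, array([72.4, 52.8], dtype=float32)) (array([607. , 146.1], dtype=float32), 88.1, array([73.8, 53.8], dtype=float32))
yellow [342, 267, 62, 46, 607] (array([ 453.3, -141.7], dtype=float32), 90.1, array([121.7,  89.7], dtype=float32)) (array([ 455. , -143.6], dtype=float32), 90.1, array([124. ,  91.3], dtype=float32))
```

{"name": "play_rows", "arguments": {"motion": [{"ax": 0, "ay": 0, "az": 0, "dx": -1.5, "dy": 0.1, "dz": 0, "claw": 4.5}, {"ax": 0, "ay": 0, "az": 0, "dx": -3.2, "dy": 0.2, "dz": 0, "claw": 4.5}, {"ax": 0, "ay": 0, "az": 0, "dx": -4.2, "dy": 0.2, "dz": 0, "claw": 4.5}, {"ax": 0, "ay": 0, "az": 0, "dx": -4.0, "dy": 0.2, "dz": 0, "claw": 4.5}, {"ax": 0, "ay": 0, "az": 0, "dx": -2.0, "dy": 0.1, "dz": 0, "claw": 4.5}, {"ax": 0, "ay": 0, "az": 0, "dx": -0.8, "dy": 0.1, "dz": 0, "claw": 4.5}, {"ax": 0, "ay": 0, "az": 0, "dx": 0, "dy": 0, "dz": 0, "claw": 4.5}, {"ax": 0, "ay": 0, "az": 0, "dx": 0, "dy": 0, "dz": 0, "claw": 4.5}]}}

```text
time_s: 9.55
eef_pos: [600.9, 141.8, 165.9]
orientation: [[-0.999, 0.036, -0.001], [0.036, 0.999, -0.0], [0.001, -0.0, -1.0]]
wrist_force: [0.6, -0.6, -0.2]
opening: 44.6
gripper_force: 0.0
```

Run:
```python
from h import *
go(602.3,142.5,47,87.8)
p=imaging.camera_params('wrist');im=imaging.camera('wrist')
for k in('red','yellow'):
  for st,c,mm in comps(masks(im)[k],800): print(k,st.tolist(),*[rect(p,mm,z) for z in (9,30)])
cv2.imwrite("pics/w5.png",cv2.resize(im[150:350,180:460,::-1],None,fx=2,fy=2));np.savez('w5.npz',**p)
```

```text
t 9.55 pos [600.9 141.8 165.9] yaw 87.9 open 44.6 rotvec [-0.0004 -0.001   0.0023] shift [-0.13  0.07 11.89]
red [241, 168, 150, 116, 3394] (array([601. , 140.8], dtype=float32), 84.3, array([122.6,  93.4], dtype=float32)) (array([596. , 141.1], dtype=float32), 84.3, array([113.6,  86.6], dtype=float32))
red [0, 241, 56, 65, 2762] (array([ 632.7, -119.7], dtype=float32), 4.1, array([55. , 53.9], dtype=float32)) (array([ 625.4, -100.5], dtype=float32), 4.1, array([51., 50.], dtype=float32))
yellow [0, 10, 27, 107, 983] (array([469.2, -80. ], dtype=float32), 164.2, array([74.4, 19.7], dtype=float32)) (array([473.9, -63.7], dtype=float32), 164.2, array([69. , 18.2], dtype=float32))
yellow [271, 203, 92, 70, 5429] (array([610. , 143.7], dtype=float32), 87.9, array([76.8, 61.1], dtype=float32)) (array([604.4, 143.7], dtype=float32), 87.9, array([71.2, 56.7], dtype=float32))
```

View pics/w5.png

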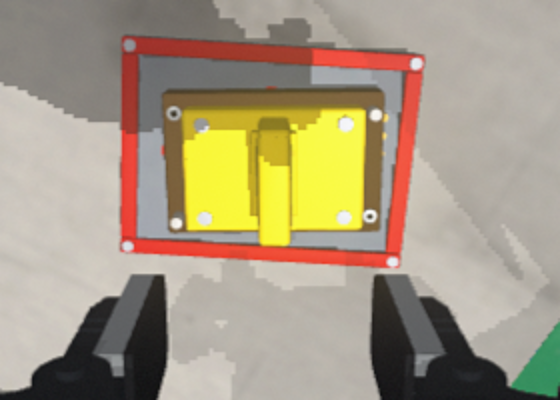

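The yellow nest (centre about (317,235) in the full image) sits upright inside the red frame, giving (602,143.4) and 87.9°. I'll go down and grasp it.

{"name": "play_rows", "arguments": {"motion": [{"ax": 0, "ay": 0, "az": 0, "dx": -0.1, "dy": 0.15, "dz": 2, "claw": 4.5}, {"ax": 0, "ay": 0, "az": 0, "dx": 0, "dy": 0, "dz": 3.5, "claw": 4.5}, {"ax": 0, "ay": 0, "az": 0, "dx": 0, "dy": 0, "dz": 3, "claw": 4.5}, {"ax": 0, "ay": 0, "az": 0, "dx": 0, "dy": 0, "dz": 2, "claw": 4.5}, {"ax": 0, "ay": 0, "az": 0, "dx": 0, "dy": 0, "dz": 1, "claw": 4.5}, {"ax": 0, "ay": 0, "az": 0, "dx": 0, "dy": 0, "dz": 0.3, "claw": 4.5}, {"ax": 0, "ay": 0, "az": 0, "dx": 0, "dy": 0, "dz": 0, "claw": 4.5}, {"ax": 0, "ay": 0, "az": 0, "dx": 0, "dy": 0, "dz": 0, "claw": 4.5}]}}

```text
time_s: 10.4
eef_pos: [603.3, 144.0, 49.7]
orientation: [[-0.999, 0.037, 0.002], [0.037, 0.999, 0.001], [-0.002, 0.001, -1.0]]
wrist_force: [0.2, -0.0, -0.1]
opening: 44.9
gripper_force: 0.0
```

{"name": "play_rows", "arguments": {"motion": [{"ax": 0, "ay": 0, "az": 0, "dx": 0, "dy": 0, "dz": 0, "claw": 3}, {"ax": 0, "ay": 0, "az": 0, "dx": 0, "dy": 0, "dz": 0, "claw": 2}, {"ax": 0, "ay": 0, "az": 0, "dx": 0, "dy": 0, "dz": 0, "claw": 1}, {"ax": 0, "ay": 0, "az": 0, "dx": 0, "dy": 0, "dz": 0, "claw": 0.5}, {"ax": 0, "ay": 0, "az": 0, "dx": 0, "dy": 0, "dz": 0, "claw": 0.5}, {"ax": 0, "ay": 0, "az": 0, "dx": 0, "dy": 0, "dz": 0, "claw": 0.5}, {"ax": 0, "ay": 0, "az": 0, "dx": 0, "dy": 0, "dz": 0, "claw": 0.5}], "grip_force": 60}}

```text
time_s: 11.1
eef_pos: [603.1, 143.7, 49.1]
orientation: [[-0.999, 0.037, 0.001], [0.037, 0.999, 0.0], [-0.001, 0.0, -1.0]]
wrist_force: [-1.1, 0.1, 6.9]
opening: 10.7
gripper_force: 59.4
```

{"name": "play_rows", "arguments": {"motion": [{"ax": 0, "ay": 0, "az": 0, "dx": 0, "dy": 0, "dz": -0.5, "claw": 0.5}, {"ax": 0, "ay": 0, "az": 0, "dx": 0, "dy": 0, "dz": -1, "claw": 0.5}, {"ax": 0, "ay": 0, "az": 0, "dx": 0, "dy": 0, "dz": -2, "claw": 0.5}, {"ax": 0, "ay": 0, "az": 0, "dx": 0, "dy": 0, "dz": -3, "claw": 0.5}, {"ax": 0, "ay": 0, "az": 0, "dx": 0, "dy": 0, "dz": -3, "claw": 0.5}, {"ax": 0, "ay": 0, "az": 0, "dx": 0, "dy": 0, "dz": -2, "claw": 0.5}, {"ax": 0, "ay": 0, "az": 0, "dx": 0, "dy": 0, "dz": -0.5, "claw": 0.5}, {"ax": 0, "ay": 0, "az": -0.038, "dx": 0, "dy": 0, "dz": 0, "claw": 0.5}, {"ax": 0, "ay": 0, "az": 0, "dx": 0, "dy": 0, "dz": 0, "claw": 0.5}]}}

```text
time_s: 12.0
eef_pos: [602.0, 143.3, 167.7]
orientation: [[-1.0, -0.001, -0.001], [-0.001, 1.0, -0.0], [0.001, -0.0, -1.0]]
wrist_force: [0.5, 0.2, -3.7]
opening: 10.5
gripper_force: 58.6
```

Run:
```python
from h import *
go(456,-143,167,90.1)
```

```text
t 12.0 pos [602.  143.3 167.7] yaw 90.1 open 10.5 rotvec [-0.0001 -0.0011 -0.0007] shift [ 14.65 -28.61   0.07]
```

{"name": "play_rows", "arguments": {"motion": [{"ax": 0, "ay": 0, "az": 0, "dx": 0.6, "dy": -1.1, "dz": 0, "claw": 0.5}, {"ax": 0, "ay": 0, "az": 0, "dx": 1.3, "dy": -2.6, "dz": 0, "claw": 0.5}, {"ax": 0, "ay": 0, "az": 0, "dx": 1.9, "dy": -3.7, "dz": 0, "claw": 0.5}, {"ax": 0, "ay": 0, "az": 0, "dx": 2.05, "dy": -4, "dz": 0, "claw": 0.5}, {"ax": 0, "ay": 0, "az": 0, "dx": 2.05, "dy": -4, "dz": 0, "claw": 0.5}, {"ax": 0, "ay": 0, "az": 0, "dx": 2.05, "dy": -4, "dz": 0, "claw": 0.5}, {"ax": 0, "ay": 0, "az": 0, "dx": 1.9, "dy": -3.7, "dz": 0, "claw": 0.5}, {"ax": 0, "ay": 0, "az": 0, "dx": 1.5, "dy": -2.9, "dz": 0, "claw": 0.5}, {"ax": 0, "ay": 0, "az": 0, "dx": 0.9, "dy": -1.7, "dz": 0, "claw": 0.5}, {"ax": 0, "ay": 0, "az": 0, "dx": 0.4, "dy": -0.9, "dz": 0, "claw": 0.5}]}}

```text
time_s: 13.0
eef_pos: [454.4, -144.2, 167.8]
orientation: [[-1.0, 0.002, -0.001], [0.002, 1.0, 0.0], [0.001, 0.0, -1.0]]
wrist_force: [0.0, 0.4, -2.1]
opening: 10.6
gripper_force: 58.7
```

{"name": "play_rows", "arguments": {"motion": [{"ax": 0, "ay": 0, "az": 0, "dx": 0, "dy": 0, "dz": 1, "claw": 0.5}, {"ax": 0, "ay": 0, "az": 0, "dx": 0, "dy": 0, "dz": 2, "claw": 0.5}, {"ax": 0, "ay": 0, "az": 0, "dx": 0, "dy": 0, "dz": 3, "claw": 0.5}, {"ax": 0, "ay": 0, "az": 0, "dx": 0, "dy": 0, "dz": 2, "claw": 0.5}, {"ax": 0, "ay": 0, "az": 0, "dx": 0, "dy": 0, "dz": 1, "claw": 0.5}, {"ax": 0, "ay": 0, "az": 0, "dx": 0, "dy": 0, "dz": 0, "claw": 0.5}, {"ax": 0, "ay": 0, "az": 0, "dx": 0, "dy": 0, "dz": 0, "claw": 0.5}]}}

```text
time_s: 13.7
eef_pos: [456.9, -142.3, 78.6]
orientation: [[-1.0, -0.001, 0.0], [-0.001, 1.0, -0.0], [-0.0, -0.0, -1.0]]
wrist_force: [0.4, 0.2, -2.4]
opening: 10.5
gripper_force: 58.7
```

Run:
```python
from h import *
go(456,-143,49.2,90.1)
cv2.imwrite("pics/w6.png",imaging.camera('wrist')[130:430,120:520,::-1])
```

```text
t 13.7 pos [ 456.9 -142.3   78.6] yaw 90.1 open 10.5 rotvec [-0.0002  0.0001 -0.0003] shift [ 0.09 -0.07  2.94]
```

View pics/w6.png

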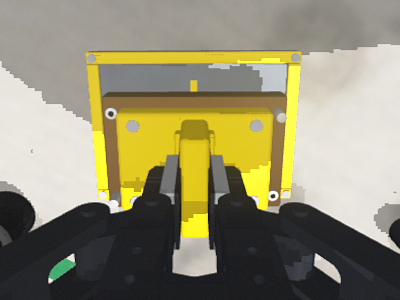

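The yellow nest hangs level and square over the yellow frame (88–300, 52–205 in the crop), so I'll set it down.

{"name": "play_rows", "arguments": {"motion": [{"ax": 0, "ay": 0, "az": 0, "dx": 0.1, "dy": -0.1, "dz": 1, "claw": 0.5}, {"ax": 0, "ay": 0, "az": 0, "dx": 0, "dy": 0, "dz": 0.8, "claw": 0.5}, {"ax": 0, "ay": 0, "az": 0, "dx": 0, "dy": 0, "dz": 0.6, "claw": 0.5}, {"ax": 0, "ay": 0, "az": 0, "dx": 0, "dy": 0, "dz": 0.3, "claw": 0.5}, {"ax": 0, "ay": 0, "az": 0, "dx": 0, "dy": 0, "dz": 0.2, "claw": 0.5}, {"ax": 0, "ay": 0, "az": 0, "dx": 0, "dy": 0, "dz": 0.05, "claw": 0.5}, {"ax": 0, "ay": 0, "az": 0, "dx": 0, "dy": 0, "dz": 0, "claw": 0.5}, {"ax": 0, "ay": 0, "az": 0, "dx": 0, "dy": 0, "dz": 0, "claw": 0.5}]}}

```text
time_s: 14.55
eef_pos: [455.2, -143.7, 49.1]
orientation: [[-1.0, -0.001, -0.0], [-0.001, 1.0, -0.0], [0.0, -0.0, -1.0]]
wrist_force: [-2.9, 0.4, 4.6]
opening: 10.4
gripper_force: 59.7
```

{"name": "play_rows", "arguments": {"motion": [{"ax": 0, "ay": 0, "az": 0, "dx": 0, "dy": 0, "dz": 0, "claw": 1.5}, {"ax": 0, "ay": 0, "az": 0, "dx": 0, "dy": 0, "dz": 0, "claw": 3}, {"ax": 0, "ay": 0, "az": 0, "dx": 0, "dy": 0, "dz": 0, "claw": 4.5}, {"ax": 0, "ay": 0, "az": 0, "dx": 0, "dy": 0, "dz": 0, "claw": 4.5}, {"ax": 0, "ay": 0, "az": 0, "dx": 0, "dy": 0, "dz": -1, "claw": 4.5}, {"ax": 0, "ay": 0, "az": 0, "dx": 0, "dy": 0, "dz": -3, "claw": 4.5}, {"ax": 0, "ay": 0, "az": 0, "dx": 0, "dy": 0, "dz": -4, "claw": 4.5}, {"ax": 0, "ay": 0, "az": 0, "dx": 0, "dy": 0, "dz": -4, "claw": 4.5}, {"ax": 0, "ay": 0, "az": -0.068, "dx": 0, "dy": 0, "dz": 0, "claw": 4.5}, {"ax": 0, "ay": 0, "az": 0, "dx": 0, "dy": 0, "dz": 0, "claw": 4.5}]}}

```text
time_s: 15.55
eef_pos: [456.0, -143.5, 170.7]
orientation: [[-0.998, -0.07, 0.004], [-0.07, 0.998, 0.0], [-0.004, 0.0, -1.0]]
wrist_force: [-0.1, 0.4, -0.5]
opening: 44.8
gripper_force: 0.0
```

{"name": "play_rows", "arguments": {"motion": [{"ax": 0, "ay": 0, "az": 0, "dx": -1.5, "dy": 0.1, "dz": 0, "claw": 4.5}, {"ax": 0, "ay": 0, "az": 0, "dx": -3.2, "dy": 0.2, "dz": 0, "claw": 4.5}, {"ax": 0, "ay": 0, "az": 0, "dx": -4.0, "dy": 0.3, "dz": 0, "claw": 4.5}, {"ax": 0, "ay": 0, "az": 0, "dx": -4.0, "dy": 0.2, "dz": 0, "claw": 4.5}, {"ax": 0, "ay": 0, "az": 0, "dx": -3.0, "dy": 0.2, "dz": 0, "claw": 4.5}, {"ax": 0, "ay": 0, "az": 0, "dx": -1.3, "dy": 0.1, "dz": 0, "claw": 4.5}, {"ax": 0, "ay": 0, "az": 0, "dx": -0.4, "dy": 0, "dz": 0, "claw": 4.5}, {"ax": 0, "ay": 0, "az": 0, "dx": 0, "dy": 0, "dz": 0, "claw": 4.5}, {"ax": 0, "ay": 0, "az": 0, "dx": 0, "dy": 0, "dz": 0, "claw": 4.5}]}}

```text
time_s: 16.45
eef_pos: [627.2, -120.8, 168.5]
orientation: [[-0.998, -0.068, -0.001], [-0.068, 0.998, 0.0], [0.001, 0.0, -1.0]]
wrist_force: [-0.2, -0.5, 0.5]
opening: 45.1
gripper_force: 0.0
```

Run:
```python
from h import *
p=imaging.camera_params('wrist');im=imaging.camera('wrist')
for k in('red','blue','yellow'):
  for st,c,mm in comps(masks(im)[k],800): print(k,st.tolist(),*[rect(p,mm,z) for z in (9,30)])
cv2.imwrite("pics/w7.png",cv2.resize(im[60:350,100:500,::-1],None,fx=1.5,fy=1.5))
go(628.3,-120.7,49,93.9)
```

```text
red [535, 151, 105, 125, 1989] (array([599.7, 126.9], dtype=float32), 84.3, array([97.4, 93.3], dtype=float32)) (array([596.8, 108.7], dtype=float32), 84.3, array([90.4, 86.6], dtype=float32))
red [270, 202, 91, 69, 5412] (array([ 635.5, -119.5], dtype=float32), 93.9, array([77.2, 60.6], dtype=float32)) (array([ 630. , -119.9], dtype=float32), 93.9, array([71.6, 56.2], dtype=float32))
blue [245, 173, 149, 107, 3233] (array([ 627.4, -117. ], dtype=float32), 93.5, array([122.8,  93.3], dtype=float32)) (array([ 622.5, -117.6], dtype=float32), 93.5, array([114. ,  86.6], dtype=float32))
blue [0, 325, 45, 59, 971] (array([ 768.1, -394.6], dtype=float32), 137.8, array([81.5, 17.2], dtype=float32)) (array([ 753. , -375.2], dtype=float32), 137.8, array([75.6, 16. ], dtype=float32))
yellow [215, 0, 170, 73, 2573] (array([ 479.3, -142.5], dtype=float32), 90.5, array([123.2,  47.9], dtype=float32)) (array([ 485. , -141.3], dtype=float32), 90.5, array([114.3,  44.4], dtype=float32))
yellow [244, 0, 106, 30, 2640] (array([ 468.5, -144.6], dtype=float32), 93.9, array([76.9, 18.6], dtype=float32)) (array([ 475. , -143.2], dtype=float32), 93.9, array([71.4, 17.3], dtype=float32))
t 16.5 pos [ 627.2 -120.9  168.9] yaw 93.9 open 44.5 rotvec [ 0.0001 -0.0004  0.0002] shift [-1.100e-01  1.000e-02  1.199e+01]
```

View pics/w7.png

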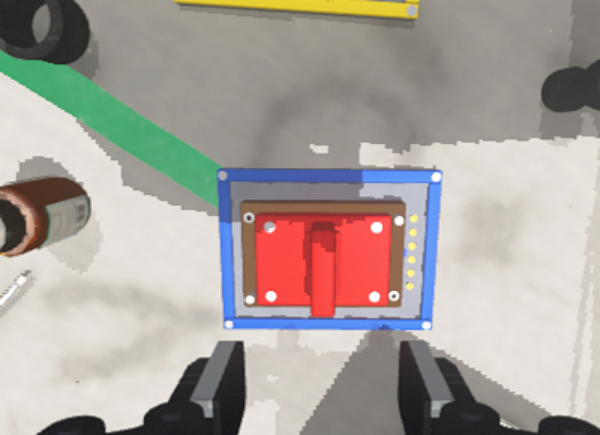

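The red nest (full-image centre about (316,234)) sits upright in the blue frame, at (628,-120), 93.9°. The dropper and stamp are well to the sides. I'll go down and grasp it.

{"name": "play_rows", "arguments": {"motion": [{"ax": 0, "ay": 0, "az": 0, "dx": -0.05, "dy": 0.05, "dz": 2, "claw": 4.5}, {"ax": 0, "ay": 0, "az": 0, "dx": 0, "dy": 0, "dz": 3.5, "claw": 4.5}, {"ax": 0, "ay": 0, "az": 0, "dx": 0, "dy": 0, "dz": 3, "claw": 4.5}, {"ax": 0, "ay": 0, "az": 0, "dx": 0, "dy": 0, "dz": 2, "claw": 4.5}, {"ax": 0, "ay": 0, "az": 0, "dx": 0, "dy": 0, "dz": 1, "claw": 4.5}, {"ax": 0, "ay": 0, "az": 0, "dx": 0, "dy": 0, "dz": 0.5, "claw": 4.5}, {"ax": 0, "ay": 0, "az": 0, "dx": 0, "dy": 0, "dz": 0, "claw": 4.5}, {"ax": 0, "ay": 0, "az": 0, "dx": 0, "dy": 0, "dz": 0, "claw": 4.5}]}}

```text
time_s: 17.3
eef_pos: [629.3, -120.2, 50.1]
orientation: [[-0.998, -0.069, 0.002], [-0.069, 0.998, -0.0], [-0.002, -0.0, -1.0]]
wrist_force: [0.5, -1.3, 0.5]
opening: 45.1
gripper_force: 0.0
```

{"name": "play_rows", "arguments": {"motion": [{"ax": 0, "ay": 0, "az": 0, "dx": 0, "dy": 0, "dz": 0, "claw": 3}, {"ax": 0, "ay": 0, "az": 0, "dx": 0, "dy": 0, "dz": 0, "claw": 2}, {"ax": 0, "ay": 0, "az": 0, "dx": 0, "dy": 0, "dz": 0, "claw": 1}, {"ax": 0, "ay": 0, "az": 0, "dx": 0, "dy": 0, "dz": 0, "claw": 0.5}, {"ax": 0, "ay": 0, "az": 0, "dx": 0, "dy": 0, "dz": 0, "claw": 0.5}, {"ax": 0, "ay": 0, "az": 0, "dx": 0, "dy": 0, "dz": 0, "claw": 0.5}, {"ax": 0, "ay": 0, "az": 0, "dx": 0, "dy": 0, "dz": 0, "claw": 0.5}], "grip_force": 60}}

```text
time_s: 18.0
eef_pos: [629.1, -120.1, 49.7]
orientation: [[-0.998, -0.069, 0.001], [-0.069, 0.998, -0.0], [-0.001, -0.0, -1.0]]
wrist_force: [-1.3, 0.8, 6.6]
opening: 10.8
gripper_force: 59.4
```

{"name": "play_rows", "arguments": {"motion": [{"ax": 0, "ay": 0, "az": 0, "dx": 0, "dy": 0, "dz": -0.5, "claw": 0.5}, {"ax": 0, "ay": 0, "az": 0, "dx": 0, "dy": 0, "dz": -1, "claw": 0.5}, {"ax": 0, "ay": 0, "az": 0, "dx": 0, "dy": 0, "dz": -2, "claw": 0.5}, {"ax": 0, "ay": 0, "az": 0, "dx": 0, "dy": 0, "dz": -3, "claw": 0.5}, {"ax": 0, "ay": 0, "az": 0, "dx": 0, "dy": 0, "dz": -3, "claw": 0.5}, {"ax": 0, "ay": 0, "az": 0, "dx": 0, "dy": 0, "dz": -2, "claw": 0.5}, {"ax": 0, "ay": 0, "az": 0, "dx": 0, "dy": 0, "dz": -0.5, "claw": 0.5}, {"ax": 0, "ay": 0, "az": 0.084, "dx": 0, "dy": 0, "dz": 0, "claw": 0.5}, {"ax": 0, "ay": 0, "az": 0.083, "dx": 0, "dy": 0, "dz": 0, "claw": 0.5}, {"ax": 0, "ay": 0, "az": 0, "dx": 0, "dy": 0, "dz": 0, "claw": 0.5}]}}

```text
time_s: 19.0
eef_pos: [628.0, -120.1, 167.9]
orientation: [[-0.995, 0.1, -0.002], [0.1, 0.995, 0.0], [0.002, 0.0, -1.0]]
wrist_force: [0.8, 0.8, -2.3]
opening: 10.7
gripper_force: 58.5
```

{"name": "play_rows", "arguments": {"motion": [{"ax": 0, "ay": 0, "az": 0, "dx": 0.2, "dy": 1.2, "dz": 0, "claw": 0.5}, {"ax": 0, "ay": 0, "az": 0, "dx": 0.5, "dy": 2.4, "dz": 0, "claw": 0.5}, {"ax": 0, "ay": 0, "az": 0, "dx": 0.7, "dy": 3.4, "dz": 0, "claw": 0.5}, {"ax": 0, "ay": 0, "az": 0, "dx": 0.8, "dy": 3.6, "dz": 0, "claw": 0.5}, {"ax": 0, "ay": 0, "az": 0, "dx": 0.8, "dy": 3.6, "dz": 0, "claw": 0.5}, {"ax": 0, "ay": 0, "az": 0, "dx": 0.8, "dy": 3.6, "dz": 0, "claw": 0.5}, {"ax": 0, "ay": 0, "az": 0, "dx": 0.7, "dy": 3.2, "dz": 0, "claw": 0.5}, {"ax": 0, "ay": 0, "az": 0, "dx": 0.5, "dy": 2.5, "dz": 0, "claw": 0.5}, {"ax": 0, "ay": 0, "az": 0, "dx": 0.2, "dy": 1.5, "dz": 0, "claw": 0.5}, {"ax": 0, "ay": 0, "az": 0, "dx": 0.1, "dy": 0.6, "dz": 0, "claw": 0.5}]}}

```text
time_s: 20.0
eef_pos: [600.7, 141.4, 168.4]
orientation: [[-0.995, 0.095, -0.0], [0.095, 0.995, -0.0], [0.0, -0.0, -1.0]]
wrist_force: [0.0, 0.3, -1.9]
opening: 10.5
gripper_force: 58.6
```

{"name": "play_rows", "arguments": {"motion": [{"ax": 0, "ay": 0, "az": 0, "dx": 0, "dy": 0, "dz": 1, "claw": 0.5}, {"ax": 0, "ay": 0, "az": 0, "dx": 0, "dy": 0, "dz": 2, "claw": 0.5}, {"ax": 0, "ay": 0, "az": 0, "dx": 0, "dy": 0, "dz": 3, "claw": 0.5}, {"ax": 0, "ay": 0, "az": 0, "dx": 0, "dy": 0, "dz": 2, "claw": 0.5}, {"ax": 0, "ay": 0, "az": 0, "dx": 0, "dy": 0, "dz": 1, "claw": 0.5}, {"ax": 0, "ay": 0, "az": 0, "dx": 0, "dy": 0, "dz": 0, "claw": 0.5}, {"ax": 0, "ay": 0, "az": 0, "dx": 0, "dy": 0, "dz": 0, "claw": 0.5}]}}

```text
time_s: 20.7
eef_pos: [601.5, 139.3, 79.3]
orientation: [[-0.995, 0.098, 0.0], [0.098, 0.995, -0.0], [-0.001, -0.0, -1.0]]
wrist_force: [0.9, -0.4, -0.4]
opening: 10.3
gripper_force: 58.6
```

Run:
```python
from h import *
go(601.5,140.3,49.7,84.4)
cv2.imwrite("pics/w8.png",imaging.camera('wrist')[130:430,120:520,::-1])
```

```text
t 20.7 pos [601.5 139.3  79.3] yaw 84.4 open 10.3 rotvec [-0.      0.0005 -0.0008] shift [0.01 0.09 2.96]
```

View pics/w8.png

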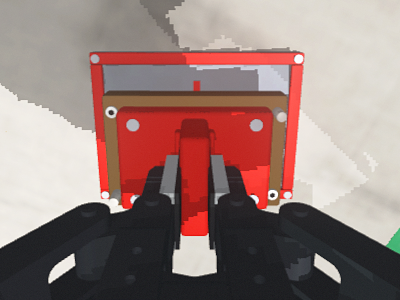

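The red nest hangs level and square over the red frame (90–303, 52–205 in the crop), so I'll set it down.

{"name": "play_rows", "arguments": {"motion": [{"ax": 0, "ay": 0, "az": 0, "dx": 0, "dy": 0.05, "dz": 1, "claw": 0.5}, {"ax": 0, "ay": 0, "az": 0, "dx": 0, "dy": 0, "dz": 0.8, "claw": 0.5}, {"ax": 0, "ay": 0, "az": 0, "dx": 0, "dy": 0, "dz": 0.6, "claw": 0.5}, {"ax": 0, "ay": 0, "az": 0, "dx": 0, "dy": 0, "dz": 0.3, "claw": 0.5}, {"ax": 0, "ay": 0, "az": 0, "dx": 0, "dy": 0, "dz": 0.2, "claw": 0.5}, {"ax": 0, "ay": 0, "az": 0, "dx": 0, "dy": 0, "dz": 0.05, "claw": 0.5}, {"ax": 0, "ay": 0, "az": 0, "dx": 0, "dy": 0, "dz": 0, "claw": 0.5}, {"ax": 0, "ay": 0, "az": 0, "dx": 0, "dy": 0, "dz": 0, "claw": 0.5}]}}

```text
time_s: 21.55
eef_pos: [601.1, 140.4, 49.7]
orientation: [[-0.995, 0.098, 0.0], [0.098, 0.995, 0.0], [-0.0, 0.0, -1.0]]
wrist_force: [-1.9, 0.1, 3.5]
opening: 10.7
gripper_force: 59.3
```

{"name": "play_rows", "arguments": {"motion": [{"ax": 0, "ay": 0, "az": 0, "dx": 0, "dy": 0, "dz": 0, "claw": 1.5}, {"ax": 0, "ay": 0, "az": 0, "dx": 0, "dy": 0, "dz": 0, "claw": 3}, {"ax": 0, "ay": 0, "az": 0, "dx": 0, "dy": 0, "dz": 0, "claw": 4.5}, {"ax": 0, "ay": 0, "az": 0, "dx": 0, "dy": 0, "dz": 0, "claw": 4.5}, {"ax": 0, "ay": 0, "az": 0, "dx": 0, "dy": 0, "dz": -1, "claw": 4.5}, {"ax": 0, "ay": 0, "az": 0, "dx": 0, "dy": 0, "dz": -3, "claw": 4.5}, {"ax": 0, "ay": 0, "az": 0, "dx": 0, "dy": 0, "dz": -4, "claw": 4.5}, {"ax": 0, "ay": 0, "az": 0, "dx": 0, "dy": 0, "dz": -4, "claw": 4.5}, {"ax": 0, "ay": 0, "az": -0.111, "dx": 0, "dy": 0, "dz": 0, "claw": 4.5}, {"ax": 0, "ay": 0, "az": -0.111, "dx": 0, "dy": 0, "dz": 0, "claw": 4.5}]}}

```text
time_s: 22.55
eef_pos: [601.9, 140.7, 172.2]
orientation: [[-0.992, -0.128, 0.004], [-0.128, 0.992, 0.002], [-0.004, 0.002, -1.0]]
wrist_force: [-0.6, 0.3, 0.1]
opening: 45.3
gripper_force: 0.0
```

{"name": "play_rows", "arguments": {"motion": [{"ax": 0, "ay": 0, "az": -0.111, "dx": 0, "dy": 0, "dz": 0, "claw": 4.5}, {"ax": 0, "ay": 0, "az": 0, "dx": 1.5, "dy": 0.35, "dz": 0, "claw": 4.5}, {"ax": 0, "ay": 0, "az": 0, "dx": 3.0, "dy": 0.7, "dz": 0, "claw": 4.5}, {"ax": 0, "ay": 0, "az": 0, "dx": 4.0, "dy": 0.9, "dz": 0, "claw": 4.5}, {"ax": 0, "ay": 0, "az": 0, "dx": 3.8, "dy": 0.9, "dz": 0, "claw": 4.5}, {"ax": 0, "ay": 0, "az": 0, "dx": 2.2, "dy": 0.5, "dz": 0, "claw": 4.5}, {"ax": 0, "ay": 0, "az": 0, "dx": 0.8, "dy": 0.2, "dz": 0, "claw": 4.5}, {"ax": 0, "ay": 0, "az": 0, "dx": 0, "dy": 0, "dz": 0, "claw": 4.5}, {"ax": 0, "ay": 0, "az": 0, "dx": 0, "dy": 0, "dz": 0, "claw": 4.5}]}}

```text
time_s: 23.45
eef_pos: [445.0, 139.8, 169.9]
orientation: [[-0.972, -0.233, 0.001], [-0.233, 0.972, 0.001], [-0.001, 0.0, -1.0]]
wrist_force: [-0.1, 0.1, 0.3]
opening: 45.2
gripper_force: 0.0
```

Run:
```python
from h import *
p=imaging.camera_params('wrist');im=imaging.camera('wrist')
for k in('red','blue'):
  for st,c,mm in comps(masks(im)[k],800): print(k,st.tolist(),*[rect(p,mm,z) for z in (9,30)])
cv2.imwrite("pics/w9.png",im[:,:,::-1])
go(444.5,138.6,47.5,103.6)
```

```text
red [262, 329, 92, 76, 909] (array([585.4, 158.5], dtype=float32), 84.4, array([90.8, 60.6], dtype=float32)) (array([570.5, 156. ], dtype=float32), 84.4, array([84.2, 56.3], dtype=float32))
red [247, 355, 74, 52, 2550] (array([609.3, 147.2], dtype=float32), 84.4, array([67.7, 52. ], dtype=float32)) (array([592.7, 145.5], dtype=float32), 84.4, array([62.9, 48.3], dtype=float32))
blue [268, 199, 91, 68, 5282] (array([451. , 140.4], dtype=float32), 103.5, array([76.7, 59.7], dtype=float32)) (array([445.8, 139.2], dtype=float32), 103.5, array([71.2, 55.4], dtype=float32))
blue [0, 302, 75, 87, 1023] (array([619.9, -87.9], dtype=float32), 3.1, array([84.4, 66.8], dtype=float32)) (array([602.6, -72.7], dtype=float32), 3.1, array([78.3, 62. ], dtype=float32))
t 23.5 pos [445.1 139.6 169.6] yaw 103.5 open 45.4 rotvec [ 0.0001  0.0007 -0.0025] shift [ 0.08 -0.09 12.21]
```

{"name": "play_rows", "arguments": {"motion": [{"ax": 0, "ay": 0, "az": 0, "dx": 0.1, "dy": -0.1, "dz": 2, "claw": 4.5}, {"ax": 0, "ay": 0, "az": 0, "dx": 0, "dy": 0, "dz": 3.5, "claw": 4.5}, {"ax": 0, "ay": 0, "az": 0, "dx": 0, "dy": 0, "dz": 3, "claw": 4.5}, {"ax": 0, "ay": 0, "az": 0, "dx": 0, "dy": 0, "dz": 2, "claw": 4.5}, {"ax": 0, "ay": 0, "az": 0, "dx": 0, "dy": 0, "dz": 1, "claw": 4.5}, {"ax": 0, "ay": 0, "az": 0, "dx": 0, "dy": 0, "dz": 0.5, "claw": 4.5}, {"ax": 0, "ay": 0, "az": 0, "dx": 0, "dy": 0, "dz": 0, "claw": 4.5}, {"ax": 0, "ay": 0, "az": 0, "dx": 0, "dy": 0, "dz": 0, "claw": 4.5}]}}

```text
time_s: 24.3
eef_pos: [444.0, 138.4, 50.0]
orientation: [[-0.973, -0.233, 0.001], [-0.233, 0.973, 0.001], [-0.001, 0.0, -1.0]]
wrist_force: [-0.8, -0.6, 0.8]
opening: 44.7
gripper_force: 0.0
```

{"name": "play_rows", "arguments": {"motion": [{"ax": 0, "ay": 0, "az": 0, "dx": 0, "dy": 0, "dz": 0, "claw": 3}, {"ax": 0, "ay": 0, "az": 0, "dx": 0, "dy": 0, "dz": 0, "claw": 2}, {"ax": 0, "ay": 0, "az": 0, "dx": 0, "dy": 0, "dz": 0, "claw": 1}, {"ax": 0, "ay": 0, "az": 0, "dx": 0, "dy": 0, "dz": 0, "claw": 0.5}, {"ax": 0, "ay": 0, "az": 0, "dx": 0, "dy": 0, "dz": 0, "claw": 0.5}, {"ax": 0, "ay": 0, "az": 0, "dx": 0, "dy": 0, "dz": 0, "claw": 0.5}, {"ax": 0, "ay": 0, "az": 0, "dx": 0, "dy": 0, "dz": 0, "claw": 0.5}], "grip_force": 60}}

```text
time_s: 25.0
eef_pos: [443.6, 138.3, 50.1]
orientation: [[-0.972, -0.233, 0.001], [-0.233, 0.972, 0.001], [-0.001, 0.0, -1.0]]
wrist_force: [-2.5, -0.1, 6.3]
opening: 10.3
gripper_force: 58.9
```

{"name": "play_rows", "arguments": {"motion": [{"ax": 0, "ay": 0, "az": 0, "dx": 0, "dy": 0, "dz": -0.5, "claw": 0.5}, {"ax": 0, "ay": 0, "az": 0, "dx": 0, "dy": 0, "dz": -1, "claw": 0.5}, {"ax": 0, "ay": 0, "az": 0, "dx": 0, "dy": 0, "dz": -2, "claw": 0.5}, {"ax": 0, "ay": 0, "az": 0, "dx": 0, "dy": 0, "dz": -3, "claw": 0.5}, {"ax": 0, "ay": 0, "az": 0, "dx": 0, "dy": 0, "dz": -3, "claw": 0.5}, {"ax": 0, "ay": 0, "az": 0, "dx": 0, "dy": 0, "dz": -2, "claw": 0.5}, {"ax": 0, "ay": 0, "az": 0, "dx": 0, "dy": 0, "dz": -0.5, "claw": 0.5}, {"ax": 0, "ay": 0, "az": 0.087, "dx": 0, "dy": 0, "dz": 0, "claw": 0.5}, {"ax": 0, "ay": 0, "az": 0.087, "dx": 0, "dy": 0, "dz": 0, "claw": 0.5}, {"ax": 0, "ay": 0, "az": 0, "dx": 0, "dy": 0, "dz": 0, "claw": 0.5}]}}

```text
time_s: 26.0
eef_pos: [442.7, 137.7, 168.8]
orientation: [[-0.998, -0.059, -0.001], [-0.059, 0.998, -0.0], [0.001, -0.0, -1.0]]
wrist_force: [0.0, 1.4, -2.3]
opening: 10.5
gripper_force: 58.7
```

{"name": "play_rows", "arguments": {"motion": [{"ax": 0, "ay": 0, "az": 0, "dx": -0.7, "dy": -1.1, "dz": 0, "claw": 0.5}, {"ax": 0, "ay": 0, "az": 0, "dx": -1.5, "dy": -2.4, "dz": 0, "claw": 0.5}, {"ax": 0, "ay": 0, "az": 0, "dx": -2.2, "dy": -3.5, "dz": 0, "claw": 0.5}, {"ax": 0, "ay": 0, "az": 0, "dx": -2.35, "dy": -3.7, "dz": 0, "claw": 0.5}, {"ax": 0, "ay": 0, "az": 0, "dx": -2.35, "dy": -3.7, "dz": 0, "claw": 0.5}, {"ax": 0, "ay": 0, "az": 0, "dx": -2.35, "dy": -3.7, "dz": 0, "claw": 0.5}, {"ax": 0, "ay": 0, "az": 0, "dx": -2.2, "dy": -3.5, "dz": 0, "claw": 0.5}, {"ax": 0, "ay": 0, "az": 0, "dx": -1.65, "dy": -2.65, "dz": 0, "claw": 0.5}, {"ax": 0, "ay": 0, "az": 0, "dx": -1, "dy": -1.6, "dz": 0, "claw": 0.5}, {"ax": 0, "ay": 0, "az": 0, "dx": -0.45, "dy": -0.8, "dz": 0, "claw": 0.5}]}}

```text
time_s: 27.0
eef_pos: [626.9, -119.4, 167.9]
orientation: [[-0.998, -0.061, -0.002], [-0.061, 0.998, -0.0], [0.002, -0.0, -1.0]]
wrist_force: [-0.9, 0.9, -2.5]
opening: 10.6
gripper_force: 58.8
```

{"name": "play_rows", "arguments": {"motion": [{"ax": 0, "ay": 0, "az": 0, "dx": 0, "dy": 0, "dz": 1, "claw": 0.5}, {"ax": 0, "ay": 0, "az": 0, "dx": 0, "dy": 0, "dz": 2, "claw": 0.5}, {"ax": 0, "ay": 0, "az": 0, "dx": 0, "dy": 0, "dz": 3, "claw": 0.5}, {"ax": 0, "ay": 0, "az": 0, "dx": 0, "dy": 0, "dz": 2, "claw": 0.5}, {"ax": 0, "ay": 0, "az": 0, "dx": 0, "dy": 0, "dz": 1, "claw": 0.5}, {"ax": 0, "ay": 0, "az": 0, "dx": 0, "dy": 0, "dz": 0, "claw": 0.5}, {"ax": 0, "ay": 0, "az": 0, "dx": 0, "dy": 0, "dz": 0, "claw": 0.5}]}}

```text
time_s: 27.7
eef_pos: [627.0, -117.3, 79.9]
orientation: [[-0.998, -0.062, 0.001], [-0.062, 0.998, -0.0], [-0.001, -0.0, -1.0]]
wrist_force: [-0.4, 0.4, -1.4]
opening: 10.2
gripper_force: 58.7
```

Run:
```python
from h import *
go(627.3,-117.4,50,93.6)
cv2.imwrite("pics/w10.png",imaging.camera('wrist')[130:430,120:520,::-1])
```

```text
t 27.7 pos [ 627.  -117.3   79.9] yaw 93.6 open 10.2 rotvec [-0.0002  0.0006 -0.0008] shift [-0.03 -0.01  2.99]
```

View pics/w10.png

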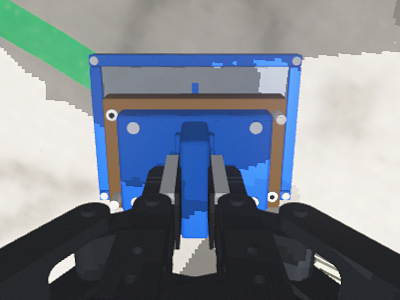

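The blue nest hangs square over the blue frame (90–302, 55–205 in the crop), so I'll set it down.

{"name": "play_rows", "arguments": {"motion": [{"ax": 0, "ay": 0, "az": 0, "dx": 0, "dy": 0, "dz": 1, "claw": 0.5}, {"ax": 0, "ay": 0, "az": 0, "dx": 0, "dy": 0, "dz": 0.8, "claw": 0.5}, {"ax": 0, "ay": 0, "az": 0, "dx": 0, "dy": 0, "dz": 0.6, "claw": 0.5}, {"ax": 0, "ay": 0, "az": 0, "dx": 0, "dy": 0, "dz": 0.3, "claw": 0.5}, {"ax": 0, "ay": 0, "az": 0, "dx": 0, "dy": 0, "dz": 0.2, "claw": 0.5}, {"ax": 0, "ay": 0, "az": 0, "dx": 0, "dy": 0, "dz": 0.1, "claw": 0.5}, {"ax": 0, "ay": 0, "az": 0, "dx": 0, "dy": 0, "dz": 0, "claw": 0.5}, {"ax": 0, "ay": 0, "az": 0, "dx": 0, "dy": 0, "dz": 0, "claw": 0.5}]}}

```text
time_s: 28.55
eef_pos: [626.6, -117.9, 50.2]
orientation: [[-0.998, -0.061, 0.0], [-0.061, 0.998, -0.0], [-0.0, -0.0, -1.0]]
wrist_force: [-3.8, 0.8, 4.9]
opening: 10.3
gripper_force: 59.8
```

Contact is felt. I'll release, lift, and back away to clear the top view.

{"name": "play_rows", "arguments": {"motion": [{"ax": 0, "ay": 0, "az": 0, "dx": 0, "dy": 0, "dz": 0, "claw": 1.5}, {"ax": 0, "ay": 0, "az": 0, "dx": 0, "dy": 0, "dz": 0, "claw": 3}, {"ax": 0, "ay": 0, "az": 0, "dx": 0, "dy": 0, "dz": 0, "claw": 4.5}, {"ax": 0, "ay": 0, "az": 0, "dx": 0, "dy": 0, "dz": 0, "claw": 4.5}, {"ax": 0, "ay": 0, "az": 0, "dx": 0, "dy": 0, "dz": -1, "claw": 4.5}, {"ax": 0, "ay": 0, "az": 0, "dx": 0, "dy": 0, "dz": -3, "claw": 4.5}, {"ax": 0, "ay": 0, "az": 0, "dx": 0, "dy": 0, "dz": -4, "claw": 4.5}, {"ax": 0, "ay": 0, "az": 0, "dx": 0, "dy": 0, "dz": -4, "claw": 4.5}, {"ax": 0, "ay": 0, "az": 0, "dx": 0, "dy": 0, "dz": -4, "claw": 4.5}, {"ax": 0, "ay": 0, "az": 0, "dx": 0, "dy": 0, "dz": -2, "claw": 4.5}]}}

```text
time_s: 29.55
eef_pos: [628.0, -118.0, 234.6]
orientation: [[-0.998, -0.061, 0.006], [-0.061, 0.998, -0.0], [-0.006, -0.001, -1.0]]
wrist_force: [0.7, 0.2, -0.6]
opening: 45.1
gripper_force: 0.0
```

{"name": "play_rows", "arguments": {"motion": [{"ax": 0, "ay": 0, "az": 0, "dx": 1.5, "dy": 1.5, "dz": 0, "claw": 4.5}, {"ax": 0, "ay": 0, "az": 0, "dx": 2.7, "dy": 2.8, "dz": 0, "claw": 4.5}, {"ax": 0, "ay": 0, "az": 0, "dx": 2.7, "dy": 2.8, "dz": 0, "claw": 4.5}, {"ax": 0, "ay": 0, "az": 0, "dx": 2.7, "dy": 2.8, "dz": 0, "claw": 4.5}, {"ax": 0, "ay": 0, "az": 0, "dx": 2.7, "dy": 2.8, "dz": 0, "claw": 4.5}, {"ax": 0, "ay": 0, "az": 0, "dx": 2.7, "dy": 2.8, "dz": 0, "claw": 4.5}, {"ax": 0, "ay": 0, "az": 0, "dx": 1.5, "dy": 1.5, "dz": 0, "claw": 4.5}, {"ax": 0, "ay": 0, "az": 0, "dx": 0, "dy": 0, "dz": 0, "claw": 4.5}, {"ax": 0, "ay": 0, "az": 0, "dx": 0, "dy": 0, "dz": 0, "claw": 4.5}]}}

```text
time_s: 30.45
eef_pos: [451.7, 42.3, 230.3]
orientation: [[-0.998, -0.062, 0.002], [-0.062, 0.998, 0.001], [-0.002, 0.001, -1.0]]
wrist_force: [0.3, 0.5, -0.1]
opening: 44.9
gripper_force: 0.0
```

Run:
```python
from h import *
for n in('top','wrist'):
  im=imaging.camera(n);p=imaging.camera_params(n);cv2.imwrite(f"pics/end_{n}.png",im[:,:,::-1])
  for k in('blue','red','yellow'):
   for st,c,mm in comps(masks(im)[k],300):
    if n=='wrist' or(190<c[0]<460 and 170<c[1]<320): print(n,k,st.tolist(),rect(p,mm,30),rect(p,mm,9))
```

```text
top blue [329, 184, 62, 47, 555] (array([ 622.3, -116.5], dtype=float32), 93.6, array([120.9,  91.8], dtype=float32)) (array([ 627.2, -117.8], dtype=float32), 93.6, array([123.1,  93.6], dtype=float32))
top blue [343, 191, 36, 27, 818] (array([ 627.9, -118.4], dtype=float32), 93.5, array([71.6, 53.7], dtype=float32)) (array([ 632.9, -119.7], dtype=float32), 93.5, array([73. , 54.7], dtype=float32))
top yellow [342, 267, 62, 46, 604] (array([ 453.3, -141.7], dtype=float32), 90.1, array([121.6,  89.7], dtype=float32)) (array([ 455. , -143.5], dtype=float32), 90.1, array([123.9,  91.3], dtype=float32))
top yellow [356, 277, 37, 25, 870] (array([ 454.1, -144.6], dtype=float32), 90.1, array([72.3, 47.8], dtype=float32)) (array([ 455.8, -146.4], dtype=float32), 90.1, array([73.6, 48.7], dtype=float32))
wrist blue [109, 318, 108, 38, 719] (array([ 591.1, -109.8], dtype=float32), 93.5, array([113.5,  44.4], dtype=float32)) (array([ 604.3, -119.2], dtype=float32), 93.5, array([120.6,  47.2], dtype=float32))
wrist red [333, 302, 46, 78, 691] (array([584.4, 101.8], dtype=float32), 174.5, array(
[... 212 characters left out ...]
type=float32)) (array([576. , 177.4], dtype=float32), 84.0, array([53.6, 37.4], dtype=float32))
wrist red [360, 335, 17, 38, 333] (array([601. , 105.3], dtype=float32), 19.3, array([47.6, 16.7], dtype=float32)) (array([614.8, 109.6], dtype=float32), 19.3, array([50.6, 17.8], dtype=float32))
wrist yellow [67, 156, 129, 97, 2520] (array([ 451.2, -131.6], dtype=float32), 90.3, array([116.,  88.], dtype=float32)) (array([ 455.5, -142.3], dtype=float32), 90.3, array([123.4,  93.6], dtype=float32))
wrist yellow [82, 180, 82, 57, 3677] (array([ 455.6, -141.4], dtype=float32), 90.3, array([74.4, 54.4], dtype=float32)) (array([ 460.1, -152.7], dtype=float32), 90.3, array([79.2, 57.9], dtype=float32))
```

View pics/end_top.png

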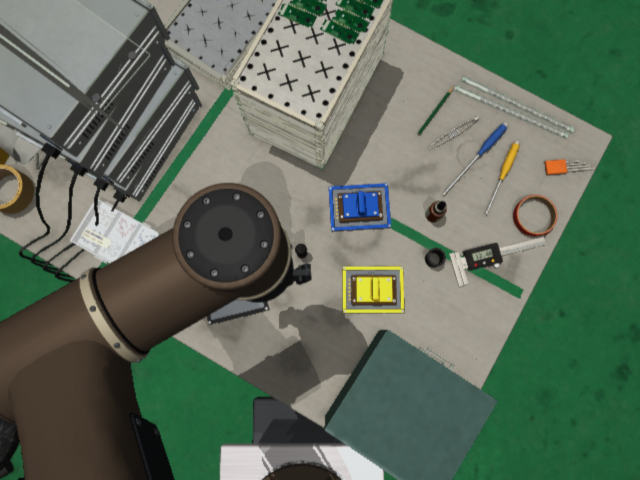

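The blue and yellow nests stand centred in their frames at (361,205) and (373,290). The stamp (301,250), loupe (434,258) and dropper (436,210) are unmoved. The arm hides the red dock, so I'll check it in the scene view.

Run:
```python
from h import *
cv2.imwrite("pics/end_scene.png",imaging.camera('scene')[:,:,::-1])
```

```text
(no output)
```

View pics/end_scene.png

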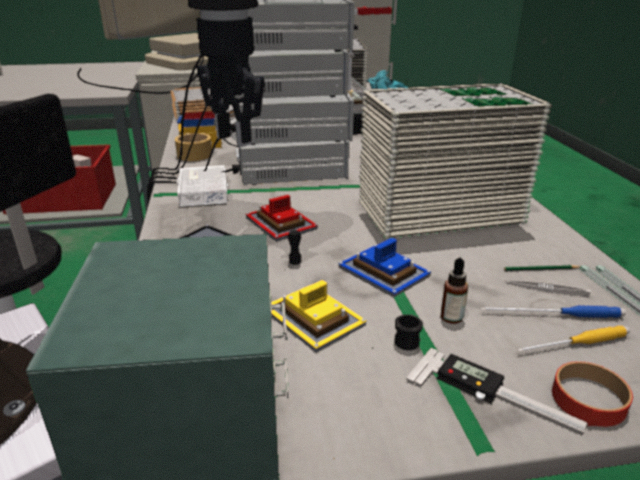

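The scene view shows red (281,215), blue (386,262) and yellow (316,308) flat in their own frames, with the gripper empty and clear. I'm handing the job in.

```bash
python3 -c "
from rig import bot
print(bot.finish_job())"
```

```text
the job is handed in; nothing more can be done
None
```

The red, blue and yellow nests each stand flat and lengthwise in the dock of their own colour; the loupe, stamp and dropper bottle were not moved, and the job is handed in at about 30.5 s of the 112 s.

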